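# Fit and load the reagent carousel

## Robot

A 6-joint arm with a two-finger parallel gripper is mounted at the origin on the work surface. World frame = base frame: x ahead of the robot, y to its left, z up, the work surface at z = 0. Lengths are in m, angles in rad, forces in N, time in s.
With the tool pointing down it reaches from about 0.3 to 0.775 m from the base axis. Payload 14.6 kg.
Tool frame: the origin (TCP) lies at the very end of the fingers, on their centre line; the grasp point (between the pads) lies 19 mm behind it; z points along the fingers, y is the line along which they close (so a half turn about z gives the same grasp; the last joint's range is limited). The gripper opens to 94 mm and grips with 3 to 60 N. Pads are 16 mm wide; open, the fingers measure 119 mm over their backs; the gripper's body (75 mm by 177 mm) begins 78 mm behind the grasp point.
Start: joints at [-1.389, 0.3, 1.521, -0, 1.321, -0.067], TCP at [0.135, -0.533, 0.205] pointing down, gripper open.
Joint ranges: [-3.03, 3.03], [-0.79, 2.21], [0.23, 2.52], [-1.04, 4.18], [0, 3.07], [-2.55, 2.55]. Speed limits (rad/s): [2.22, 2.22, 2.57, 3.14, 3.14, 3.14].

## Interface

Orientations are given as [roll, pitch, yaw] about the fixed x, y, z axes, in that order (R = Rz(yaw) Ry(pitch) Rx(roll)).
In Python, from station import ctrl gives the robot as it stands.
- The arm moves only by the tool move_arm, never from a script. Its argument "increments" is a list of rows, each a list of 7 numbers: the opening, from 0 (shut) to 1 (fully open), then the shift along the tool's x, y, z in units of 50 mm (1.0 is 50 mm), then the turn, a rotation vector about the tool's x, y, z in rad. In form: [[claw, tx, ty, tz, rx, ry, rz], ...]. A call has 1 to 20 rows; each row shifts and turns the commanded pose from where the row before left it, along the tool's axes as they then stand; what a row does not reach is not made up. A row lasts 1/10 s, in which the tool goes at most 50 mm and 8.59 degrees, less where a joint would pass 70% of its speed; a pose out of reach is approached as far as the arm can. A call is refused whole if a number of a shift passes 1 or a number of a turn 0.15, either way. A call with a gripper value outside its range is refused whole. The fingers move at their own pace and stop on an object; "force" is the grip in N (left out, the last holds). Time passes only in rows, so rows that do not move let the fingers close. It gives the time, the measured TCP pose, the force, the opening and the grip force at its end, in the units of the state.
- ctrl.get_obs(): the state, without advancing time (a new reading comes with each control period).
- ctrl.camera(name): name is "scene" or "top" or "wrist"; returns a dict with "color" (400x640x3 uint8, blue, green, red), "K" (3x3 intrinsics, pixels), "distortion" ([k1, k2, p1, p2, k3] as OpenCV has them; the pictures are not rectified), "pose" (4x4, takes a point from camera to world coordinates); the wrist camera has in their place "tool_from_camera" (4x4, takes a point from camera to tool coordinates, whose origin is the TCP and whose axes are the flange's). Camera axes: x right, y down, z forward; pixel columns grow to the right and rows downward; lengths in m; the calibration is good to about 2 mm. A picture is of the moment at which its call begins: read the wrist's pose just before it. There is no depth.
- ctrl.hand_in(): hands the job in; it is judged then, once.
Trained networks look in a picture, given as the dict that the camera call returned (one of the last four; its "shot" number tells which), for a name from the list of things; names that differ only in an ending like _2 or _b are one class to them, and where a whole thing is asked for, a point or a joint stands for the part that bears it (a point fixed in the world has none). Each returns a list of dicts, best first, with "conf" (0 to 1); they miss things now and then, are a little off and sometimes report something else, mostly with a low value. They report only what shows in the picture. A call takes as long as a camera call.
- ctrl.cut_out(name, picture): "mask" (400x640 bool, what is visible of it) and "centre" ([row, column] in pixels, amid what is visible of it).
The state is a dict: "time_s": time; "qpos": joint angles; "joint_vel": joint speeds; "tau": joint torques, N m; "ee_pos": TCP position; "eef_rot": TCP orientation; "force": force on the tool from outside, world axes, zero at the start; "moment": the same for the moment, N m; "grip_width": finger opening in m; "grip_force": force on a finger pad.
Only numpy, scipy, OpenCV 4.12 (cv2) and the standard library are available. Lean on these libraries where they do the work, as an engineer would, in place of code of your own. Each camera call takes 0.05 s, during which the arm holds its last target. There are 200 camera calls.

## Task

Draw back the orange-knobbed catch and park it in its notch, then fit the grey carousel fully down onto the drive unit's three studs while the catch stays parked. Put every pot that is there into the pocket ringed in its cap's colour and press all their caps fully home, and leave the carousel with the catch released so that it has sprung fully forward over the rim. Leave the other things on the bench where they are.

Things in the scene. Friction and masses are not known exactly. Their poses are not given: they have to be found in the camera images.
- drive: low white drive unit fixed on the bench, 288 x 210 x 44 mm, with a dark round platter, 196 mm across, top 50 mm above the bench. Origin: on the platter's axis, at bench height; z up. Three steel studs, 8 mm thick, 20 mm tall, tops pointed, stand on the platter 28 mm from its axis at 0, 120 and 240 degrees counter-clockwise from +x. The orange-knobbed catch is on the -x side.
- carousel: loose grey disc, 184 mm across, 14 mm thick, about 400 g, lying flat. Origin: centre of its underside; z up. Three 11 mm holes go through it on a circle of 28 mm radius at 0, 120 and 240 degrees from its +x axis, so it fits the studs in three ways. Seated, its underside rests on the platter and the studs stand 6 mm above its top face.
- handle_top (a point): centre of the top of the black block handle in the middle of the carousel, 50 mm above its underside; 36 mm along the carousel's x, 14 mm along its y, 36 mm tall
- catch (a joint): how far the sprung catch is drawn back along the drive's -x, in m, 0 to 0.0255. At 0 its steel nose, 67 mm above the bench, reaches over the rim of a seated carousel by 9 mm: nothing can be fitted or lifted off. A spring pulls it forward with 4.5 N at 0, 8 N fully back. Parked in the notch it rests at 0.020.
- catch_knob (a joint): sideways place of the catch's knob along the drive's +y, in m: 0 in the straight channel, 0.013 in the notch; slight friction, no spring. The gate lets it move sideways only with the catch back past 0.0225 (a lip). Let go at 0.013, it drops forward behind the lip and stays. To free it: draw back past the lip, move it to 0, let it forward.
- knob_top (a point): centre of the top of the catch's upright round orange knob, 120 mm above the bench; 18 mm thick, 30 mm tall; the yellow gate plate (top at 83 mm) is 7 mm below it. With both catch joints at 0 it is at x = -125 mm, y = 0 in the drive's frame, and it moves with both.
- pocket_red (a point): centre of the floor of the carousel's pocket with the red ring, 60 mm from the carousel's axis, 4 mm above its underside (10 mm below its top face), 40 mm wide
- pocket_yellow (a point): centre of the floor of the carousel's pocket with the yellow ring, 60 mm from the carousel's axis, 4 mm above its underside (10 mm below its top face), 40 mm wide
- pocket_green (a point): centre of the floor of the carousel's pocket with the green ring, 60 mm from the carousel's axis, 4 mm above its underside (10 mm below its top face), 40 mm wide
- pocket_blue (a point): centre of the floor of the carousel's pocket with the blue ring, 60 mm from the carousel's axis, 4 mm above its underside (10 mm below its top face), 40 mm wide
- pocket_white (a point): centre of the floor of the carousel's pocket with the white ring, 60 mm from the carousel's axis, 4 mm above its underside (10 mm below its top face), 40 mm wide
- pot_red: squat amber glass pot with the red cap, loose, may be absent. Round, 37 mm thick, 72 g; origin: centre of its underside, z up. Glass body up to 24 mm above the origin; on it the cap, 35 mm wide, 8 mm tall: its top is 33 mm above the origin when fully on, and higher by the cap joint's value when not.
- cap_red (a joint): how far the red cap stands up from fully on, in m: 0 pressed home, 0.007 fully up (it cannot come off). Stays where it is left; takes 5 N to push.
- pot_yellow: squat amber glass pot with the yellow cap, loose, may be absent. Round, 37 mm thick, 72 g; origin: centre of its underside, z up. Glass body up to 24 mm above the origin; on it the cap, 35 mm wide, 8 mm tall: its top is 33 mm above the origin when fully on, and higher by the cap joint's value when not.
- cap_yellow (a joint): how far the yellow cap stands up from fully on, in m: 0 pressed home, 0.007 fully up (it cannot come off). Stays where it is left; takes 5 N to push.
- pot_green: squat amber glass pot with the green cap, loose, may be absent. Round, 37 mm thick, 72 g; origin: centre of its underside, z up. Glass body up to 24 mm above the origin; on it the cap, 35 mm wide, 8 mm tall: its top is 33 mm above the origin when fully on, and higher by the cap joint's value when not.
- cap_green (a joint): how far the green cap stands up from fully on, in m: 0 pressed home, 0.007 fully up (it cannot come off). Stays where it is left; takes 5 N to push.
- pot_blue: squat amber glass pot with the blue cap, loose, may be absent. Round, 37 mm thick, 72 g; origin: centre of its underside, z up. Glass body up to 24 mm above the origin; on it the cap, 35 mm wide, 8 mm tall: its top is 33 mm above the origin when fully on, and higher by the cap joint's value when not.
- cap_blue (a joint): how far the blue cap stands up from fully on, in m: 0 pressed home, 0.007 fully up (it cannot come off). Stays where it is left; takes 5 N to push.
- pot_white: squat amber glass pot with the white cap, loose, may be absent. Round, 37 mm thick, 72 g; origin: centre of its underside, z up. Glass body up to 24 mm above the origin; on it the cap, 35 mm wide, 8 mm tall: its top is 33 mm above the origin when fully on, and higher by the cap joint's value when not.
- cap_white (a joint): how far the white cap stands up from fully on, in m: 0 pressed home, 0.007 fully up (it cannot come off). Stays where it is left; takes 5 N to push.
- oil_bottle: bystander, to be left alone: small amber bottle, 32 mm wide, 62 mm tall; origin at the centre of its underside
- beaker: bystander, to be left alone: clear cup, 64 mm wide, 60 mm tall; origin at the centre of its underside
- stain_jar: bystander, to be left alone: green glass jar, 60 mm wide, 60 mm tall; origin at the centre of its underside

How it is judged:
On the way, in this order (a step that is already met when the one before it is completed fails the run):
1. the catch is parked in its notch, let go of (value of joint catch above 0.017 m and value of joint catch_knob above 0.008 m and contact force between the fingers and catch_knob below 0.1 N), for 0.3 s.
2. the carousel is fully down on the studs, with the catch still parked (horizontal distance between carousel and drive below 0.004 m and z of carousel in the frame of drive below 0.053 m and angle between carousel's own z axis and vertical below 0.05 rad and value of joint catch above 0.017 m and value of joint catch_knob above 0.008 m), for 0.3 s.
At the end, for the whole second after the job is handed in: Carousel down on the platter (3 mm in height, 4 mm off centre, tilt 0.05 rad), catch fully forward (2 mm), each pot present on the floor of its colour's pocket (6 mm sideways, 3 mm in height, tilt 0.12 rad), its cap within 1.5 mm of home, all at rest (horizontal distance between carousel and drive below 0.004 m and z of carousel in the frame of drive below 0.053 m and angle between carousel's own z axis and vertical below 0.05 rad and value of joint catch below 0.002 m and value of joint catch_knob below 0.004 m and linear speed of each of carousel, pot_red, pot_yellow, pot_green, pot_blue, pot_white below 0.02 m/s and horizontal distance between pot_red and pocket_red below 0.006 m and z of pot_red in the frame of pocket_red between -0.003 and 0.003 m and angle between each of pot_red, pot_yellow, pot_green, pot_blue, pot_white's own z axis and vertical below 0.12 rad and value of joint each of cap_red, cap_yellow, cap_green, cap_blue, cap_white below 0.0015 m and horizontal distance between pot_yellow and pocket_yellow below 0.006 m and z of pot_yellow in the frame of pocket_yellow between -0.003 and 0.003 m and horizontal distance between pot_green and pocket_green below 0.006 m and z of pot_green in the frame of pocket_green between -0.003 and 0.003 m and horizontal distance between pot_blue and pocket_blue below 0.006 m and z of pot_blue in the frame of pocket_blue between -0.003 and 0.003 m and horizontal distance between pot_white and pocket_white below 0.006 m and z of pot_white in the frame of pocket_white between -0.003 and 0.003 m); the robot touches nothing.
It fails at once if the oil bottle is pushed more than 4 cm or knocked over (distance of oil_bottle from where it was at the start of the episode above 0.04 m or angle between oil_bottle's own z axis and vertical above 0.7 rad).
It fails at once if the beaker is pushed more than 4 cm or knocked over (distance of beaker from where it was at the start of the episode above 0.04 m or angle between beaker's own z axis and vertical above 0.7 rad).
It fails at once if the stain jar is pushed more than 4 cm or knocked over (distance of stain_jar from where it was at the start of the episode above 0.04 m or angle between stain_jar's own z axis and vertical above 0.7 rad).
Of pot_red, pot_yellow, pot_green, pot_blue, pot_white only 3 to 4 are there at a start; the rules pass over those that are not, and their reading is None.
At some moment in a run one of pot_red, pot_yellow, pot_green, pot_blue, pot_white may be knocked a few centimetres aside while the robot is not near it.
It also fails if it takes over 210 s, if anything falls off the work surface, if the arm or the gripper's body presses on something with over 40 N, if the wrist force passes 120 N, or if a joint passes its speed limit or range.

## Working session

There is one attempt and no reset: what is moved stays moved. The work goes in short steps, Python scripts to look and compute and a tool call to move; the robot and the scene stay as the last step left them, time stands still between calls to the robot, and variables do not carry over. Pictures are saved under pics/ and viewed, at most 14 in all, crops included, and the job is handed in when it is done.

Besides the shell and the picture viewer there is one more tool, called after "Emit:" as a command line: name --pt "numbers of a row" for each row, then --argument value for the rest. move_arm: Moves the arm, as the interface text tells. Its arguments: {"type":"object","properties":{"increments":{"type":"array","items":{"type":"array","items":{"type":"number"}}},"force":{"type":"number"}},"required":["increments"]}

```bash
mkdir -p pics; ls
cat > h.py <<'E'
import numpy as np, cv2
from station import ctrl
from scipy.spatial.transform import Rotation as R
def tool():
    o=ctrl.get_obs(); T=np.eye(4); T[:3,:3]=R.from_euler('xyz',o['eef_rot']).as_matrix(); T[:3,3]=o['ee_pos']; return T
def shot(n):
    T=tool(); p=ctrl.camera(n)
    p['P']=np.array(p['pose']) if 'pose' in p else T@np.array(p['tool_from_camera'])
    return p
def ray(p,rc):
    u=cv2.undistortPoints(np.array([[[rc[1],rc[0]]]],float),np.array(p['K']),np.array(p['distortion']))[0,0]
    return p['P'][:3,3], p['P'][:3,:3]@np.array([u[0],u[1],1.])
def atz(p,rc,z):
    o,d=ray(p,rc); return o+d*(z-o[2])/d[2]
def tri(rs):
    A=np.zeros((3,3));b=np.zeros(3)
    for o,d in rs:
        d=d/np.linalg.norm(d);M=np.eye(3)-np.outer(d,d);A+=M;b+=M@o
    x=np.linalg.solve(A,b)
    e=[np.linalg.norm((np.eye(3)-np.outer(d,d)/(d@d))@(x-o)) for o,d in rs]
    return x,max(e)
def proj(p,X):
    Ti=np.linalg.inv(p['P']); r=cv2.Rodrigues(Ti[:3,:3])[0]
    q=cv2.projectPoints(np.array([X],float),r,Ti[:3,3],np.array(p['K']),np.array(p['distortion']))[0][0,0]
    return q[::-1]
def best(n,p,c=0.3):
    r=ctrl.cut_out(n,p); return r[0] if r and r[0]['conf']>c else None
E
python3 - <<'E'
from h import *
np.set_printoptions(precision=4,suppress=True)
o=ctrl.get_obs(); print(o['ee_pos'],o['eef_rot'],o['grip_width'])
a=shot('scene');b=shot('top')
cv2.imwrite('pics/scene.png',a['color']);cv2.imwrite('pics/top.png',b['color'])
print(a['P'],b['P'],a['K'],b['K'])
for n in ['knob_top','handle_top','drive','carousel']+['pot_'+c for c in 'red yellow green blue white'.split()]+['cap_'+c for c in 'red yellow green blue white'.split()]+['oil_bottle','beaker','stain_jar']:
    x=best(n,a,0.1);y=best(n,b,0.1)
    s=n
    if x:s+=f" S {np.round(x['centre'])} {x['conf']:.2f}"
    if y:s+=f" T {np.round(y['centre'])} {y['conf']:.2f}"
    if x and y: 
        X,e=tri([ray(a,x['centre']),ray(b,y['centre'])]); s+=f' {X} err {e:.4f}'
    print(s)
E
```

```text
pics
[ 0.1354 -0.5328  0.2049] [-3.1405 -0.0001  0.2488] 0.09386691063838357
[[ 0.4593  0.7419 -0.4886  1.0768]
 [ 0.8882 -0.39    0.2428 -0.2311]
 [-0.0104 -0.5455 -0.8381  0.965 ]
 [ 0.      0.      0.      1.    ]] [[ 0.024  -0.9795  0.1999  0.2897]
 [-0.9997 -0.022   0.0121  0.007 ]
 [-0.0075 -0.2001 -0.9797  1.5967]
 [ 0.      0.      0.      1.    ]] [[399.4273   0.     322.6463]
 [  0.     399.4273 203.0353]
 [  0.       0.       1.    ]] [[481.0496   0.     318.7799]
 [  0.     481.0496 195.9304]
 [  0.       0.       1.    ]]
knob_top S [233. 316.] 0.67
handle_top S [174. 421.] 0.68 T [211. 223.] 0.69 [0.5595 0.3541 0.0031] err 0.0055
drive S [235. 315.] 0.76 T [203. 333.] 0.96 [ 0.5933 -0.0187 -0.0043] err 0.0020
carousel S [173. 417.] 0.66 T [211. 219.] 0.95 [ 0.5535  0.3583 -0.0016] err 0.0053
pot_red S [256. 193.] 0.66 T [224. 427.] 0.66 [ 0.5221 -0.3341  0.0307] err 0.0002
pot_yellow
pot_green S [286. 184.] 0.74 T [210. 220.] 0.55 [ 0.6335 -0.0331  0.4531] err 0.3278
pot_blue S [235. 201.] 0.69 T [242. 414.] 0.42 [ 0.4626 -0.2949  0.0147] err 0.0015
pot_white
cap_red T [226. 428.] 0.40
cap_yellow
cap_green S [284. 179.] 0.57
cap_blue S [194. 313.] 0.50 T [244. 414.] 0.53 [ 0.5134 -0.1343  0.2038] err 0.1431
cap_white
oil_bottle S [299. 253.] 0.74 T [175. 397.] 0.61 [ 0.6913 -0.2386  0.0082] err 0.0002
beaker S [327. 188.] 0.61 T [175. 448.] 0.81 [ 0.6928 -0.4055  0.0311] err 0.0044
stain_jar S [200. 452.] 0.64 T [169. 216.] 0.79 [0.6927 0.3751 0.0267] err 0.0049
```

View pics/scene.png

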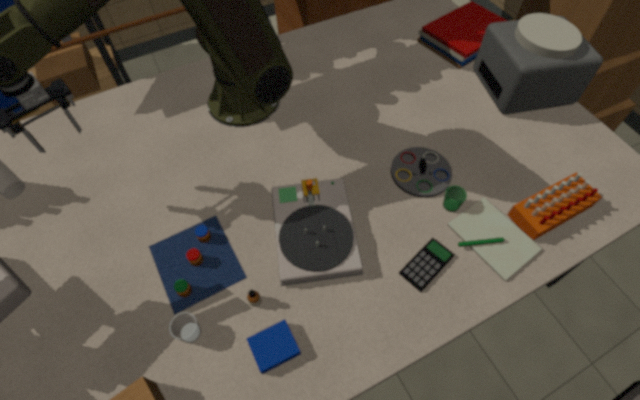

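View pics/top.png

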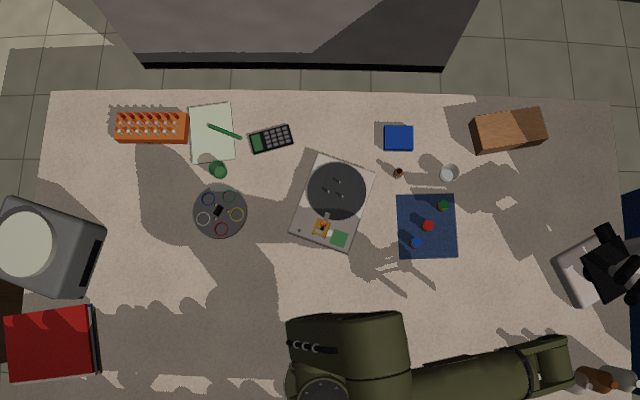

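The scene picture shows the drive in the middle with its catch facing the robot (scene 310,188; top 321,228). The carousel is at top (219,211), beside the stain jar. Only three pots are there, on the mat: red, blue and green. The next step is a closer look with the wrist camera.

```bash
cat >> h.py <<'E'
np.set_printoptions(precision=4,suppress=True)
def wrap(a,per=np.pi): return (a+per/2)%per-per/2
def go(x,y,z,yaw=None):
    """units of shift in present tool axes, and turn about tool z to be made AFTER the shift"""
    T=tool(); d=T[:3,:3].T@(np.array([x,y,z])-T[:3,3])/0.05
    e=R.from_matrix(T[:3,:3]).as_euler('xyz')
    s='shift units '+str(np.round(d,3))
    if yaw is not None: s+=f' turn rz {-wrap(yaw-e[2],2*np.pi):.3f} (or half-turn alt {-wrap(yaw-e[2]):.3f})'
    print(s)
E
python3 - <<'E'
from h import *
a=shot('scene');b=shot('top');w=shot('wrist')
print(np.array(w['tool_from_camera']),w['K'][0],w['distortion'])
print('knob',tri([ray(a,(184,310)),ray(b,(226,320))]),'platter',atz(b,(190,336),.05),atz(a,(237,317),.05))
print('carousel',atz(b,(210,219),.014))
go(0.42,0.0,0.35,np.pi/2)
E
```

```text
[[ 0.0009 -0.9697 -0.2444  0.0695]
 [ 1.      0.0008  0.0004  0.0008]
 [-0.0002 -0.2444  0.9697 -0.1808]
 [ 0.      0.      0.      1.    ]] [289.8621   0.     320.0073] [-0.0491  0.      0.      0.      0.    ]
knob (array([0.4996, 0.0192, 0.0948]), np.float64(0.00024000433816766272)) platter [ 0.6265 -0.03    0.05  ] [ 0.6299 -0.0272  0.05  ]
carousel [0.5569 0.3609 0.014 ]
shift units [ 8.141 -8.932 -2.891] turn rz -1.322 (or half-turn alt -1.322)
```

```bash
cat >> h.py <<'E'
def go(x,y,z,yaw=None,T=None):
    """turn about tool z FIRST, then shift in turned axes (units of 50 mm)"""
    T=tool() if T is None else T
    y0=R.from_matrix(T[:3,:3]).as_euler('xyz')[2]
    s=''
    M=T[:3,:3]
    if yaw is not None:
        t=-wrap(yaw-y0,2*np.pi); M=M@R.from_rotvec([0,0,t]).as_matrix(); s=f'turn {t:.3f} then '
    d=M.T@(np.array([x,y,z])-T[:3,3])/0.05
    print(s+'shift',np.round(d,3), 'mag %.2f'%np.linalg.norm(d))
E
python3 -c "
from h import *
go(0.5,0.02,0.30,-0.36)"
```

```text
turn 0.609 then shift [  2.928 -12.921  -1.891] mag 13.38
```

Emit:
move_arm --pt "1 0 0 0 0 0 0.122" --pt "1 0 0 0 0 0 0.122" --pt "1 0 0 0 0 0 0.122" --pt "1 0 0 0 0 0 0.122" --pt "1 0 0 0 0 0 0.122" --pt "1 0.2 -0.86 -0.126 0 0 0" --pt "1 0.2 -0.86 -0.126 0 0 0" --pt "1 0.2 -0.86 -0.126 0 0 0" --pt "1 0.2 -0.86 -0.126 0 0 0" --pt "1 0.2 -0.86 -0.126 0 0 0" --pt "1 0.2 -0.86 -0.126 0 0 0" --pt "1 0.2 -0.86 -0.126 0 0 0" --pt "1 0.2 -0.86 -0.126 0 0 0" --pt "1 0.2 -0.86 -0.126 0 0 0" --pt "1 0.2 -0.86 -0.126 0 0 0" --pt "1 0.2 -0.86 -0.126 0 0 0" --pt "1 0.2 -0.86 -0.126 0 0 0" --pt "1 0.2 -0.86 -0.126 0 0 0" --pt "1 0.2 -0.86 -0.126 0 0 0" --pt "1 0.2 -0.86 -0.126 0 0 0"

```text
time_s: 3.95
ee_pos: [0.5044, 0.0191, 0.3004]
eef_rot: [-3.141, -0.0, -0.361]
force: [0.4, -0.3, 1.1]
grip_width: 0.0932
grip_force: 0.0
```

```bash
python3 -c "
from h import *
w=shot('wrist'); cv2.imwrite('pics/w1.png',w['color']); print(tool())
for n in ['knob_top','catch','drive']:
    for r in ctrl.cut_out(n,w)[:3]: print(n,r['conf'],r['centre'],r['mask'].sum())
np.save('w1P.npy',w['P'])
"
```

```text
[[ 0.9364 -0.351   0.0013  0.5066]
 [-0.351  -0.9364  0.0013  0.0231]
 [ 0.0007 -0.0017 -1.      0.3007]
 [ 0.      0.      0.      1.    ]]
knob_top 0.63 [181.2, 327.0] 202
catch 0.83 [168.4, 322.1] 479
catch 0.69 [30.2, 555.0] 878
catch 0.26 [212.2, 124.4] 8371
drive 0.75 [105.0, 324.1] 28960
```

View pics/w1.png

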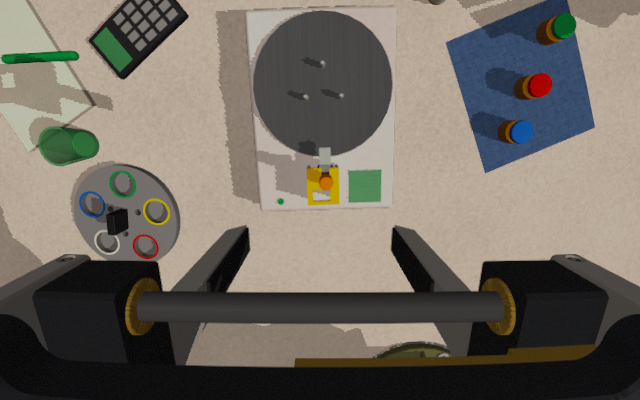

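The wrist view shows the knob at (327,181), the platter centre near (322,84) and three stud tips. The pots are at (564,27), (539,85) and (520,132), and the carousel at (125,213) has its black handle in the middle. I'll take a second wrist view to triangulate.

Emit:
move_arm --pt "1 0 0.45 0.1 0 0 0" --pt "1 0 0.45 0.1 0 0 0" --pt "1 0 0.45 0.1 0 0 0" --pt "1 0 0.45 0.1 0 0 0" --pt "1 0 0 0 0 0 0" --pt "1 0 0 0 0 0 0" --pt "1 0 0 0 0 0 0"

```text
time_s: 4.85
ee_pos: [0.4719, -0.0668, 0.2802]
eef_rot: [-3.141, -0.0, -0.362]
force: [-0.1, -0.1, -0.2]
grip_width: 0.0941
grip_force: 0.0
```

```bash
cat > m.py <<'E'
from h import *
def platter(p,seed_xy,z=0.05):
    # rectify plane z to 1 mm/px map around seed
    n=300; g=np.mgrid[0:n,0:n].transpose(1,2,0)*0.001-0.15
    X=np.concatenate([g+np.array(seed_xy),np.full((n,n,1),z)],2).reshape(-1,3)
    Ti=np.linalg.inv(p['P']); q=cv2.projectPoints(X,cv2.Rodrigues(Ti[:3,:3])[0],Ti[:3,3],np.array(p['K']),np.array(p['distortion']))[0].reshape(n,n,2).astype(np.float32)
    return cv2.remap(p['color'],q[...,0],q[...,1],cv2.INTER_LINEAR)   # row=x, col=y offsets
E
python3 - <<'E'
from m import *
a=shot('wrist'); b={'P':np.load('w1P.npy'),'K':a['K'],'distortion':a['distortion'],'color':cv2.imread('pics/w1.png')}
cv2.imwrite('pics/w2.png',a['color']); np.save('w2P.npy',a['P']); print(tool()[:3,3])
for n in ['knob_top','catch']:
    for r in ctrl.cut_out(n,a)[:2]: print(n,r['conf'],r['centre'],r['mask'].sum())
def orange(p):
    h=cv2.cvtColor(p['color'],cv2.COLOR_BGR2HSV); m=cv2.inRange(h,(5,150,120),(18,255,255))
    n,l,s,c=cv2.connectedComponentsWithStats(m); i=np.argsort(-s[1:,4])[:4]+1; print([(s[k],c[k]) for k in i])
orange(a);orange(b)
for nm,p in (('a',a),('b',b)):
    im=platter(p,(0.62,-0.028))
    cv2.imwrite(f'pics/rect_{nm}.png',im)
    g=cv2.cvtColor(im,cv2.COLOR_BGR2GRAY)
    c=cv2.HoughCircles(cv2.GaussianBlur(g,(5,5),1),cv2.HOUGH_GRADIENT,2,100,param1=80,param2=20,minRadius=94,maxRadius=102)
    print(nm,c, c is not None and [(0.62+k[1]*.001-.15,-0.028+k[0]*.001-.15,k[2]) for k in c[0]])
cv2.imwrite('pics/rr.png',np.hstack([cv2.imread('pics/rect_a.png'),cv2.imread('pics/rect_b.png')]))
E
```

```text
[ 0.4719 -0.0666  0.2802]
knob_top 0.81 [183.7, 254.9] 245
knob_top 0.6 [128.7, 461.4] 691
catch 0.57 [169.1, 254.1] 632
[(array([243, 179,  18,  15, 202], dtype=int32), array([251.3614, 185.3713])), (array([495,  11,  16,  23,  45], dtype=int32), array([499.7111,  25.6889])), (array([471,  74,  12,  21,  34], dtype=int32), array([474.5   ,  85.6765])), (array([456, 120,   7,   7,  11], dtype=int32), array([458.8182, 122.8182]))]
[(array([319, 175,  13,  15, 145], dtype=int32), array([325.4276, 182.669 ])), (array([547,  19,  13,  22,  50], dtype=int32), array([550.28,  32.04])), (array([523,  76,  11,  22,  43], dtype=int32), array([526.5349,  88.0233])), (array([506, 122,   8,  21,  39], dtype=int32), array([508.3846, 132.4103]))]
a [[[149.  155.   96.4]]] [(np.float32(0.625), np.float32(-0.029), np.float32(96.4))]
b [[[151.  153.  100.8]]] [(np.float32(0.623), np.float32(-0.026999995), np.float32(100.8))]
```

View pics/rr.png

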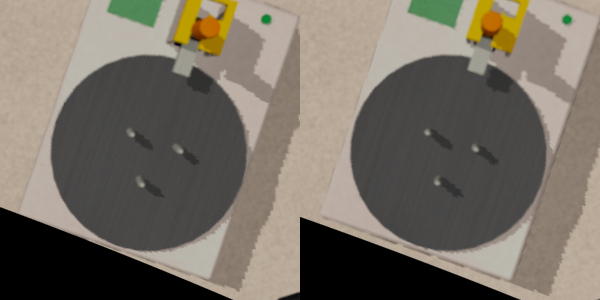

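Both rectified views put the platter centre at (148.5,152.5), so world (0.6225, -0.0295). The studs and knob are clear too.

Run:
```python
from m import *
a=shot('wrist'); b=dict(a); b['P']=np.load('w1P.npy')
k=tri([ray(a,(185.4,251.4)),ray(b,(182.7,325.4))]); print('knob',k)
for p,u in((a,(185.4,251.4)),(b,(182.7,325.4))): print(atz(p,u,.112), atz(p,u,.12))
# drive yaw from body outline in rectified views (world z=.044), use white/bench edges: knob->centre
c=np.array([.6225,-.0295])
for z in(.112,):
  v=c-(atz(a,(185.4,251.4),z)[:2]+atz(b,(182.7,325.4),z)[:2])/2
  print(np.linalg.norm(v),np.arctan2(v[1],v[0]))
# stud tips from rectified pixels (col,row) -> rays
S={'a':[(130,132),(178,149),(140,182)],'b':[(127,132),(174.5,148),(137,181)]}
for i in range(3):
  rs=[]
  for p,n in((a,'a'),(b,'b')):
    q=S[n][i]; X=np.array([.62+q[1]*.001-.15,-.028+q[0]*.001-.15,.05]); o=p['P'][:3,3]; rs.append((o,X-o))
  x,e=tri(rs); 
  x7=np.mean([o+d*(.068-o[2])/d[2] for o,d in rs],0)
  print('stud',x,e,'at .068',x7,np.linalg.norm(x7[:2]-c),np.arctan2(*(x7[:2]-c)[::-1]))
```

```text
knob (array([0.5028, 0.0108, 0.1109]), np.float64(0.00012135904576128254))
[0.5031 0.0104 0.112 ] [0.5039 0.008  0.12  ]
[0.5029 0.0108 0.112 ] [0.5044 0.0104 0.12  ]
0.12603692472308933 -0.3236638786604822
stud [ 0.6006 -0.0495  0.0624] 0.0005434976796349481 at .068 [ 0.5999 -0.0496  0.068 ] 0.030217138577604358 -2.4155994942872647
stud [ 0.6161 -0.0036  0.0655] 0.0001831431494693405 at .068 [ 0.6157 -0.0039  0.068 ] 0.026533680261285584 1.8301214852091727
stud [ 0.6483 -0.0399  0.0637] 0.00012688979150778307 at .068 [ 0.6473 -0.04    0.068 ] 0.026912163235860063 -0.4003316487709098
```

```bash
python3 -c "
from h import *
go(0.503,0.0106,0.094,-0.325)"
```

```text
turn -0.035 then shift [ 0.095 -1.658  3.72 ] mag 4.07
```

Emit:
move_arm --pt "1 0 0 0 0 0 -0.035" --pt "1 0.025 -0.415 0.45 0 0 0" --pt "1 0.025 -0.415 0.45 0 0 0" --pt "1 0.025 -0.415 0.45 0 0 0" --pt "1 0.02 -0.415 0.45 0 0 0" --pt "1 0 0 0.45 0 0 0" --pt "1 0 0 0.45 0 0 0" --pt "1 0 0 0.4 0 0 0" --pt "1 0 0 0.3 0 0 0" --pt "1 0 0 0.3 0 0 0" --pt "1 0 0 0 0 0 0" --pt "1 0 0 0 0 0 0" --pt "1 0 0 0 0 0 0" --force 30

```text
time_s: 6.35
ee_pos: [0.5035, 0.0103, 0.0958]
eef_rot: [-3.141, -0.001, -0.326]
force: [0.3, 0.3, -0.4]
grip_width: 0.0938
grip_force: 0.0
```

Emit:
move_arm --pt "0 0 0 0 0 0 0" --pt "0 0 0 0 0 0 0" --pt "0 0 0 0 0 0 0" --pt "0 0 0 0 0 0 0" --pt "0 0 0 0 0 0 0" --pt "0 0 0 0 0 0 0" --pt "0 0 0 0 0 0 0" --pt "0 0 0 0 0 0 0" --force 30

```text
time_s: 7.15
ee_pos: [0.503, 0.0102, 0.0949]
eef_rot: [-3.142, 0.0, -0.326]
force: [-0.3, 0.5, -0.5]
grip_width: 0.0336
grip_force: 0.0
```

Emit:
move_arm --pt "0 0 0 0 0 0 0" --pt "0 0 0 0 0 0 0" --pt "0 0 0 0 0 0 0" --pt "0 0 0 0 0 0 0" --pt "0 0 0 0 0 0 0" --pt "0 0 0 0 0 0 0" --pt "0 -0.1 0 0 0 0 0" --pt "0 -0.1 0 0 0 0 0" --pt "0 -0.1 0 0 0 0 0" --pt "0 -0.1 0 0 0 0 0" --pt "0 -0.1 0 0 0 0 0" --pt "0 0 0 0 0 0 0" --pt "0 0 0 0 0 0 0" --pt "0 0 0 0 0 0 0" --force 30

```text
time_s: 8.55
ee_pos: [0.4806, 0.0191, 0.0951]
eef_rot: [-3.139, -0.003, -0.326]
force: [11.4, 8.9, -7.1]
grip_width: 0.0173
grip_force: 30.0
```

```bash
python3 -c "
from h import *
o=ctrl.get_obs();print(o['force'],o['grip_width'],o['grip_force'])
u=np.array([np.cos(-.325),np.sin(-.325)]);c=np.array([.622,-.030]);d=np.array(o['ee_pos'][:2])-c
print('drive frame',d@u,d@[-u[1],u[0]])"
```

```text
[11.4104  8.8695 -7.0585] 0.01727353187765602 29.997737389057875
drive frame -0.14967143873163646 0.0013477021764502135
```

Emit:
move_arm --pt "0 0 -0.06 0 0 0 0" --pt "0 0 -0.06 0 0 0 0" --pt "0 0 -0.06 0 0 0 0" --pt "0 0 -0.06 0 0 0 0" --pt "0 0 -0.04 0 0 0 0" --pt "0 0 -0.02 0 0 0 0" --pt "0 0 0 0 0 0 0" --pt "0 0 0 0 0 0 0"

```text
time_s: 9.35
ee_pos: [0.485, 0.0319, 0.095]
eef_rot: [3.141, -0.002, -0.326]
force: [6.0, -3.8, -4.9]
grip_width: 0.017
grip_force: 30.0
```

```bash
cat >> h.py <<'E'
def df(yaw=-.325):
    o=ctrl.get_obs(); u=np.array([np.cos(yaw),np.sin(yaw)]);v=np.array([-u[1],u[0]]);d=np.array(o['ee_pos'][:2])-[.622,-.030];f=np.array(o['force'])
    print('drive frame',d@u,d@v,'F',f[:2]@u,f[:2]@v,f[2],o['grip_width'],o['grip_force'])
E
python3 -c "
from h import *
df()"
```

```text
drive frame -0.14965199401055265 0.014935871777080221 F 6.908669794526707 -1.6991618739316792 -4.922063538603108 0.017020493603041715 29.99883620068431
```

Emit:
move_arm --pt "0 0.03 0 0 0 0 0" --pt "0 0.03 0 0 0 0 0" --pt "0 0.03 0 0 0 0 0" --pt "0 0 0 0 0 0 0" --pt "0.5 0 0 0 0 0 0" --pt "0.5 0 0 0 0 0 0" --pt "0.5 0 0 0 0 0 0" --pt "0.5 0 0 0 0 0 0" --pt "0.5 0 0 0 0 0 0" --pt "0.5 0 -0.06 0 0 0 0" --pt "0.5 0 0 -0.3 0 0 0" --pt "1 0 0 -0.4 0 0 0" --pt "1 0 0 -0.8 0 0 0" --pt "1 0 0 -0.8 0 0 0" --pt "1 0 0 -0.8 0 0 0" --pt "1 0 0 0 0 0 0" --pt "1 0 0 0 0 0 0"

```text
time_s: 11.05
ee_pos: [0.4894, 0.034, 0.25]
eef_rot: [-3.141, -0.001, -0.326]
force: [-0.0, -0.2, -0.6]
grip_width: 0.0911
grip_force: 0.0
```

Run:
```python
from m import *
a=shot('wrist'); cv2.imwrite('pics/w3.png',a['color']); np.save('w3P.npy',a['P'])
im=platter(a,(0.56,-0.02)); cv2.imwrite('pics/w3r.png',cv2.resize(im,(600,600)))
h=cv2.cvtColor(a['color'],cv2.COLOR_BGR2HSV); m=cv2.inRange(h,(5,150,120),(18,255,255))
n,l,s,c=cv2.connectedComponentsWithStats(m); i=1+np.argmax(s[1:,4]); print(s[i],c[i])
X=atz(a,c[i][::-1],.112); print(X)
for cc in ('green','red','blue'):
    r=best('cap_'+cc,a); print(cc, r and (r['conf'],r['centre'],atz(a,r['centre'],.035)))
r=best('handle_top',a); print(r and (r['conf'],r['centre']))
```

```text
[316 185  16  15 189] [323.381  191.7989]
[0.4883 0.0289 0.112 ]
green (0.85, [12.4, 603.3], array([ 0.5829, -0.3872,  0.035 ]))
red (0.43, [204.6, 109.1], array([0.5538, 0.3344, 0.035 ]))
blue (0.59, [124.4, 553.0], array([ 0.4616, -0.2945,  0.035 ]))
(0.74, [206.2, 107.6])
```

View pics/w3r.png

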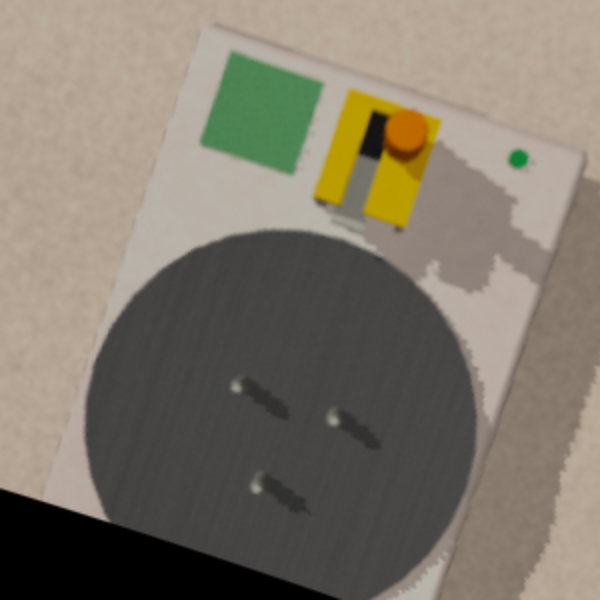

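The knob now sits to the side in the notch (about (405,132) in the crop). That measures 20.5 mm back and 13 mm sideways in the drive frame, so the catch is parked. Next I'll go over to the carousel.

Emit:
move_arm --pt "1 -0.157 -0.52 0 0 0 0" --pt "1 -0.157 -0.52 0 0 0 0" --pt "1 -0.157 -0.52 0 0 0 0" --pt "1 -0.157 -0.52 0 0 0 0" --pt "1 -0.157 -0.52 0 0 0 0" --pt "1 -0.157 -0.52 0 0 0 0" --pt "1 -0.157 -0.52 0 0 0 0" --pt "1 -0.157 -0.52 0 0 0 0" --pt "1 -0.157 -0.52 0 0 0 0" --pt "1 -0.157 -0.52 0 0 0 0" --pt "1 -0.157 -0.52 0 0 0 0" --pt "1 -0.157 -0.52 0 0 0 0" --pt "1 0 0 0 0 0 0" --pt "1 0 0 0 0 0 0" --pt "1 0 0 0 0 0 0" --pt "1 0 0 0 0 0 0"

```text
time_s: 12.9
ee_pos: [0.5003, 0.3588, 0.25]
eef_rot: [3.142, -0.0, -0.327]
force: [-1.0, 0.1, 0.7]
grip_width: 0.0938
grip_force: 0.0
```

Run:
```python
from m import *
a=shot('wrist'); cv2.imwrite('pics/w4.png',a['color']); np.save('w4P.npy',a['P']);print(tool()[:3,3])
for n in ['handle_top','carousel','pocket_red']:
    for r in ctrl.cut_out(n,a)[:2]: print(n,r['conf'],r['centre'],r['mask'].sum())
np.save('hm.npy',ctrl.cut_out('handle_top',a)[0]['mask'])
im=platter(a,(0.557,0.361),.014); cv2.imwrite('pics/w4r.png',cv2.resize(im,(600,600)))
# handle top: rectified at z=.05, dark
im=platter(a,(0.557,0.361),.05); cv2.imwrite('pics/w4h.png',im)
g=im.max(2); m=(g<45).astype(np.uint8); m[:100]=0;m[200:]=0;m[:,:100]=0;m[:,200:]=0
n,l,s,c=cv2.connectedComponentsWithStats(m); 
for i in np.argsort(-s[1:,4])[:3]+1: print(s[i],c[i],cv2.minAreaRect(np.argwhere(l==i).astype(np.float32)))
```

```text
[0.5003 0.3589 0.2501]
handle_top 0.63 [141.4, 303.6] 13276
carousel 0.82 [140.9, 304.3] 13414
carousel 0.63 [39.7, 260.6] 2307
pocket_red 0.77 [140.0, 304.7] 13255
[137 127  26  35 467] [149.7302 144.0407] ((144.0320281982422, 149.697509765625), (13.49838638305664, 35.34889602661133), 62.35402297973633)
```

View pics/w4r.png

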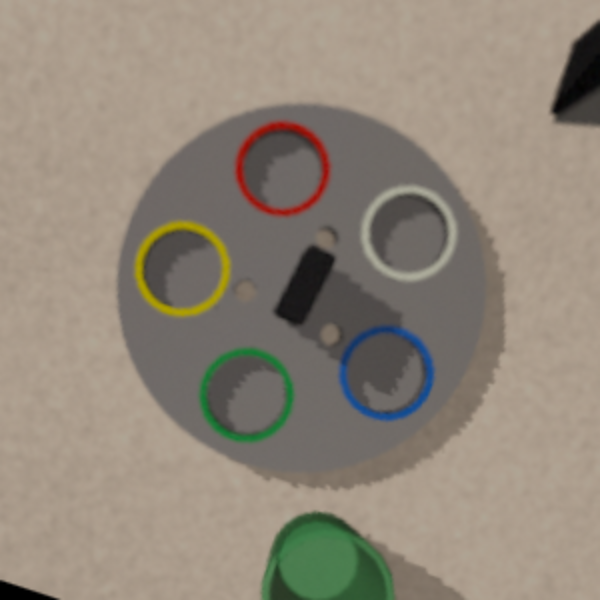

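The rectified view gives the carousel centre at about (0.551, 0.3615) and the handle axis at about -27.4°. Holes and pockets put the carousel's x at 152.7°. I'll grip it with tool yaw -0.478, then turn it +68.7° so its x lies on the stud at 221.4°.

```bash
python3 -c "
from h import *
go(0.551,0.3613,0.026,-0.478)"
```

```text
turn 0.151 then shift [ 0.883 -0.501  4.483] mag 4.60
```

Emit:
move_arm --pt "1 0 0 0 0 0 0.075" --pt "1 0 0 0 0 0 0.075" --pt "1 0.22 -0.125 0 0 0 0" --pt "1 0.22 -0.125 0.2 0 0 0" --pt "1 0.22 -0.125 0.4 0 0 0" --pt "1 0.223 -0.126 0.6 0 0 0" --pt "1 0 0 0.6 0 0 0" --pt "1 0 0 0.6 0 0 0" --pt "1 0 0 0.6 0 0 0" --pt "1 0 0 0.6 0 0 0" --pt "1 0 0 0.4 0 0 0" --pt "1 0 0 0.3 0 0 0" --pt "1 0 0 0.18 0 0 0" --pt "1 0 0 0 0 0 0" --pt "1 0 0 0 0 0 0" --pt "1 0 0 0 0 0 0" --pt "0 0 0 0 0 0 0" --pt "0 0 0 0 0 0 0" --force 30

```text
time_s: 14.95
ee_pos: [0.5569, 0.3528, 0.026]
eef_rot: [-3.133, 0.011, -0.45]
force: [-0.8, 0.1, -0.4]
grip_width: 0.0815
grip_force: 0.0
```

Emit:
move_arm --pt "0 0 0 0 0 0 0" --pt "0 0 0 0 0 0 0" --pt "0 0 0 0 0 0 0" --pt "0 0 0 0 0 0 0" --pt "0 0 0 0 0 0 0" --pt "0 0 0 0 0 0 0" --pt "0 0 0 0 0 0 0" --pt "0 0 0 0 0 0 0" --pt "0 0 0 0 0 0 0" --pt "0 0 0 0 0 0 0" --pt "0 0 0 0 0 0 0" --force 40

```text
time_s: 16.05
ee_pos: [0.5567, 0.3528, 0.0255]
eef_rot: [-3.134, 0.011, -0.45]
force: [0.9, 1.4, -0.1]
grip_width: 0.0135
grip_force: 39.9
```

The joint-6 limit kept the tool about 9 mm from the target along the handle, but the grip is firm (13.5 mm opening on a 14 mm handle). I'll lift, turn away from the limit, and measure how the carousel sits in the grip.

Emit:
move_arm --pt "0 0 0 -0.2 0 0 0" --pt "0 0 0 -0.3 0 0 0" --pt "0 0 0 -0.4 0 0 0" --pt "0 0 0 -0.5 0 0 0" --pt "0 0 0 -0.5 0 0 0" --pt "0 0 0 -0.5 0 0 0" --pt "0 0 0 -0.4 0 0 -0.05" --pt "0 0 0 0 0 0 -0.1" --pt "0 0 0 0 0 0 -0.1" --pt "0 0 0 0 0 0 -0.1" --pt "0 0 0 0 0 0 -0.1" --pt "0 0 0 0 0 0 -0.1" --pt "0 0 0 0 0 0 -0.1" --pt "0 0 0 0 0 0 -0.1" --pt "0 0 0 0 0 0 -0.1" --pt "0 0 0 0 0 0 -0.1" --pt "0 0 0 0 0 0 -0.1" --pt "0 0 0 0 0 0 -0.1" --pt "0 0 0 0 0 0 0" --pt "0 0 0 0 0 0 0"

```text
time_s: 18.05
ee_pos: [0.5576, 0.351, 0.1661]
eef_rot: [-3.129, -0.003, 0.696]
force: [0.3, -0.0, -5.4]
grip_width: 0.0133
grip_force: 39.9
```

Run:
```python
from m import *
print(tool()); o=ctrl.get_obs(); print(o['force'],o['grip_width'],o['qpos'])
a=shot('wrist'); cv2.imwrite('pics/w5.png',a['color']); np.save('w5P.npy',a['P'])
T=tool(); yaw=R.from_matrix(T[:3,:3]).as_euler('xyz')[2]
im=platter(a,T[:2,3],T[2,3]-.026+.014); cv2.imwrite('pics/w5r.png',cv2.resize(im,(600,600)))
go(.622,-.03,.16,.723)
```

```text
[[ 0.7672  0.6414 -0.0062  0.5576]
 [ 0.6414 -0.7671  0.0117  0.351 ]
 [ 0.0028 -0.013  -0.9999  0.1661]
 [ 0.      0.      0.      1.    ]]
[ 0.3262 -0.0289 -5.3844] 0.013257775546687302 [0.5008 0.5752 1.2224 0.0136 1.3439 1.3721]
turn -0.026 then shift [-4.076  6.567  0.021] mag 7.73
```

View pics/w5r.png

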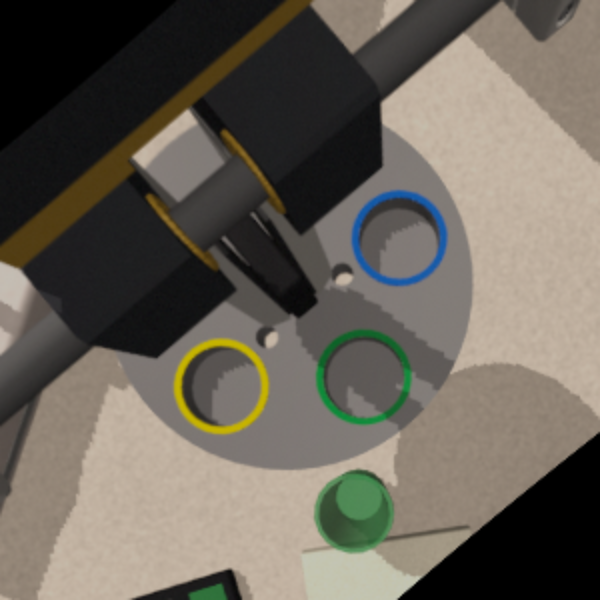

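```bash
cat >> m.py <<'E'
def fit(model,meas):
    a=model[:,0]+1j*model[:,1]; b=meas[:,0]+1j*meas[:,1]
    k=np.vdot(a-a.mean(),b-b.mean())/np.vdot(a-a.mean(),a-a.mean()); t=b.mean()-k/abs(k)*a.mean()
    r=b-(k/abs(k)*a+t); return t.real,t.imag,np.angle(k),abs(k),np.abs(r).max()
def pol(r,d): return [r*np.cos(np.radians(d)),r*np.sin(np.radians(d))]
E
python3 - <<'E'
from m import *
mo=np.array([pol(.06,108),pol(.06,180),pol(.06,-108),pol(.028,120),pol(.028,-120)])
px=np.array([(221.5,386.5),(363.5,377),(399,238),(268,338),(343,274)])
T=tool()
W=np.stack([T[0,3]+px[:,1]/2000-.15,T[1,3]+px[:,0]/2000-.15],1)
for s in (slice(0,3),slice(0,5)):
    f=fit(mo[s],W[s]); print(f)
d=T[:3,:3].T@(np.array([f[0],f[1],0])-[T[0,3],T[1,3],0]); print('offset in tool',d[:2],'rel yaw',f[2]+np.pi-.696)
E
```

```text
(np.float64(0.5496719641279298), np.float64(0.34425616827570776), np.float64(-2.446175925769988), np.float64(1.0134714701450958), np.float64(0.0009214221485470646))
(np.float64(0.5497561629107853), np.float64(0.34444727744555736), np.float64(-2.445425667780583), np.float64(1.0121439825564733), np.float64(0.0008692082485112161))
offset in tool [-0.0102 -0.    ] rel yaw 0.00016698580921015171
```

Run:
```python
from m import *
c=ctrl.camera('wrist'); 
mo=np.array([pol(.028,-120),pol(.028,120),pol(.028,0)])
V=[]
for n in ('w2','w3'):
    p={'P':np.load(n+'P.npy'),'K':c['K'],'distortion':c['distortion'],'color':cv2.imread(f'pics/{n}.png')}
    im=platter(p,(.62,-.03),.05); hsv=cv2.cvtColor(im,cv2.COLOR_BGR2HSV)
    m=((im.max(2)<95)).astype(np.uint8); m=cv2.morphologyEx(m,cv2.MORPH_CLOSE,np.ones((15,15)))
    m=cv2.morphologyEx(m,cv2.MORPH_OPEN,np.ones((25,25)))
    k,l,s,cc=cv2.connectedComponentsWithStats(m); i=l[150,150]
    ct=max(cv2.findContours((l==i).astype(np.uint8),cv2.RETR_EXTERNAL,cv2.CHAIN_APPROX_NONE)[0],key=len)
    (cx,cy),ax,_=cv2.fitEllipse(ct); print(n,'platter',.62+cy*.001-.15,-.03+cx*.001-.15,ax,s[i])
    # stud tips: bright pixels at z=.068 rectification
    im=platter(p,(.62,-.03),.068); pts=[]
    b=cv2.GaussianBlur(im,(3,3),0).max(2).astype(float)
    for q in mo@np.array([[np.cos(-.325),np.sin(-.325)],[-np.sin(-.325),np.cos(-.325)]]):
        r0,c0=int(round(q[0]*1000+150)),int(round(q[1]*1000+150))
        w=b[r0-10:r0+11,c0-10:c0+11]; ww=np.clip(w-100,0,None); g=np.mgrid[-10:11,-10:11]
        pts.append([.62+(r0+(g[0]*ww).sum()/ww.sum())*.001-.15,-.03+(c0+(g[1]*ww).sum()/ww.sum())*.001-.15])
    pts=np.array(pts); V.append((p['P'][:3,3],pts)); print(pts.tolist(),fit(mo,pts))
for i in range(3):
    x,e=tri([(o,np.append(q[i],.068)-o) for o,q in V]); print(x,e)
```

```text
w2 platter 0.658299560546875 -0.050434341430664054 (202.90480041503906, 289.362060546875) [    0    56   247   244 41410]
[[0.6004575471698114, -0.049244103773584874], [0.6160879917184264, -0.003406832298136625], [0.6481578389830508, -0.03987394067796607]] (np.float64(0.6215677926237628), np.float64(-0.030841625583229188), np.float64(-0.3280447223369492), np.float64(1.0007631259884493), np.float64(8.388473881458454e-05))
w3 platter 0.670981201171875 -0.0363064727783203 (266.46234130859375, 289.35736083984375) [    0    57   300   243 48718]
[[0.6009123505976095, -0.04947410358565735], [0.6165448916408668, -0.003332817337461297], [0.6488257191201353, -0.04005752961082909]] (np.float64(0.6220943204528706), np.float64(-0.030954816844649242), np.float64(-0.327436101872238), np.float64(1.0065320492542904), np.float64(0.0002397384231548088))
[ 0.6006 -0.0493  0.0686] 0.00023777451288077705
[ 0.6164 -0.0033  0.0676] 0.00021905354600586485
[ 0.6484 -0.04    0.0685] 0.0003291766001555735
```

```bash
python3 -c "
from h import *
go(.6295,-.0242,.13,.719)"
```

```text
turn -0.022 then shift [-3.862  6.602  0.618] mag 7.67
```

Emit:
move_arm --pt "0 0 0 0 0 0 -0.022" --pt "0 -0.276 0.472 0 0 0 0" --pt "0 -0.276 0.472 0 0 0 0" --pt "0 -0.276 0.472 0 0 0 0" --pt "0 -0.276 0.472 0 0 0 0" --pt "0 -0.276 0.472 0 0 0 0" --pt "0 -0.276 0.472 0 0 0 0" --pt "0 -0.276 0.472 0 0 0 0" --pt "0 -0.276 0.472 0 0 0 0" --pt "0 -0.276 0.472 0 0 0 0" --pt "0 -0.276 0.472 0 0 0 0" --pt "0 -0.276 0.472 0 0 0 0" --pt "0 -0.276 0.472 0 0 0 0" --pt "0 -0.276 0.472 0 0 0 0" --pt "0 -0.274 0.466 0 0 0 0" --pt "0 0 0 0.3 0 0 0" --pt "0 0 0 0.3 0 0 0" --pt "0 0 0 0 0 0 0" --pt "0 0 0 0 0 0 0" --pt "0 0 0 0 0 0 0"

```text
time_s: 20.15
ee_pos: [0.6307, -0.0233, 0.1312]
eef_rot: [-3.129, -0.003, 0.722]
force: [0.6, -0.6, -4.7]
grip_width: 0.0138
grip_force: 40.0
```

Run:
```python
from m import *
T=tool();print(T); o=ctrl.get_obs(); print(o['force'],o['grip_width'])
a=shot('wrist'); cv2.imwrite('pics/w6.png',a['color'])
zt=T[2,3]-.026+.014; im=platter(a,(.622,-.031),zt); cv2.imwrite('pics/w6r.png',cv2.resize(im,(600,600)))
go(.6295,-.0242,.1,.719)
```

```text
[[ 0.7503  0.6611 -0.0058  0.6307]
 [ 0.6611 -0.7502  0.0115 -0.0233]
 [ 0.0033 -0.0125 -0.9999  0.1312]
 [ 0.      0.      0.      1.    ]]
[ 0.5804 -0.5825 -4.7141] 0.01381203048597835
turn 0.003 then shift [-0.031  0.004  0.626] mag 0.63
```

View pics/w6r.png

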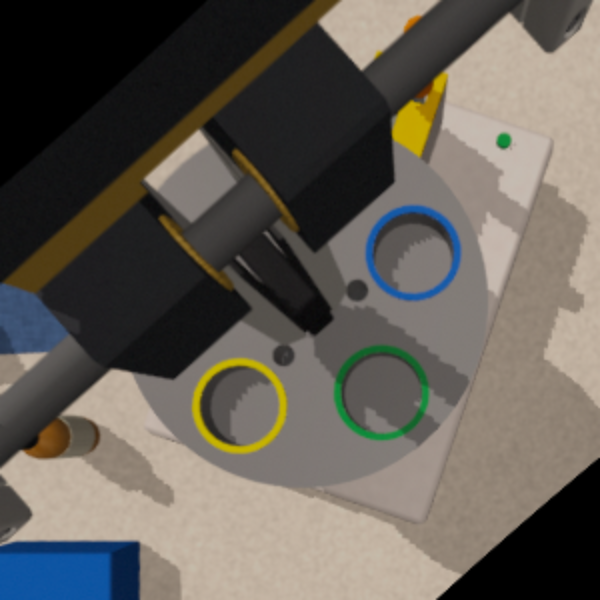

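Run:
```python
from m import *
mo=np.array([pol(.06,108),pol(.06,180),pol(.06,-108),pol(.028,120),pol(.028,-120)])
px=np.array([(239.5,406),(381,392.5),(413,252.5),(283.5,355),(357.5,290)])
W=np.stack([.622+px[:,1]/2000-.15,-.031+px[:,0]/2000-.15],1)
f=fit(mo,W); print(f, 'want .6218 -.0309 yaw',-.328+4*np.pi/3-2*np.pi)
```

```text
(np.float64(0.622825052626427), np.float64(-0.030082453344483853), np.float64(-2.4196227201736233), np.float64(1.0136038819872137), np.float64(0.0009272865902546799)) want .6218 -.0309 yaw -2.4223951023931956
```

Emit:
move_arm --pt "0 -0.03 0 0.1 0 0 0" --pt "0 0 0 0.1 0 0 0" --pt "0 0 0 0.1 0 0 0" --pt "0 0 0 0.1 0 0 0" --pt "0 0 0 0.1 0 0 0" --pt "0 0 0 0.1 0 0 0" --pt "0 0 0 0.1 0 0 0" --pt "0 0 0 0.1 0 0 0" --pt "0 0 0 0.1 0 0 0" --pt "0 0 0 0 0 0 0" --pt "0 0 0 0 0 0 0"

```text
time_s: 21.3
ee_pos: [0.629, -0.0244, 0.0856]
eef_rot: [-3.129, -0.003, 0.721]
force: [0.3, -0.7, -3.8]
grip_width: 0.0139
grip_force: 40.0
```

Emit:
move_arm --pt "0 0 0 0.05 0 0 0" --pt "0 0 0 0.05 0 0 0" --pt "0 0 0 0.05 0 0 0" --pt "0 0 0 0.03 0 0 0" --pt "0 0 0 0.03 0 0 0" --pt "0 0 0 0 0 0 0" --pt "0 0 0 0 0 0 0"

```text
time_s: 22.0
ee_pos: [0.6292, -0.0241, 0.0757]
eef_rot: [-3.129, -0.004, 0.722]
force: [-1.1, 3.6, 3.4]
grip_width: 0.0138
grip_force: 40.0
```

Emit:
move_arm --pt "0.4 0 0 0 0 0 0" --pt "0.4 0 0 0 0 0 0" --pt "0.4 0 0 0 0 0 0" --pt "0.4 0 0 0 0 0 0" --pt "0.4 0 0 -0.2 0 0 0" --pt "0.4 0 0 -0.4 0 0 0" --pt "0.4 0 0 -0.6 0 0 0" --pt "0.4 0 0 -0.6 0 0 0" --pt "0.4 -0.3 0 -0.6 0 0 0" --pt "0.4 -0.4 0 -0.6 0 0 0" --pt "0.4 -0.4 0 -0.6 0 0 0" --pt "0.4 -0.4 0 0 0 0 0" --pt "0.4 0 0 0 0 0 0" --pt "0.4 0 0 0 0 0 0" --pt "0.4 0 0 0 0 0 0"

```text
time_s: 23.5
ee_pos: [0.5741, -0.0754, 0.2546]
eef_rot: [-3.128, -0.002, 0.722]
force: [-0.2, 0.4, -1.1]
grip_width: 0.0374
grip_force: 0.0
```

Run:
```python
from m import *
T=tool();print(T)
a=shot('wrist'); cv2.imwrite('pics/w7.png',a['color']); np.save('w7P.npy',a['P'])
im=platter(a,(.622,-.031),.064); cv2.imwrite('pics/w7r.png',cv2.resize(im,(600,600)))
b=shot('top'); 
for c in ('red','green','blue','yellow','white'):
    print(c,[(round(r['conf'],2),np.round(r['centre'],1),atz(b,r['centre'],.03)) for r in ctrl.cut_out('pot_'+c,b)[:2]])
```

```text
[[ 0.7506  0.6607 -0.0072  0.5741]
 [ 0.6607 -0.7505  0.0118 -0.0754]
 [ 0.0024 -0.0136 -0.9999  0.2546]
 [ 0.      0.      0.      1.    ]]
red [(0.19, array([204.3, 442.6]), array([ 0.5902, -0.3871,  0.03  ]))]
green [(0.67, array([206.9, 442.9]), array([ 0.5814, -0.3878,  0.03  ])), (0.31, array([184.9, 320.7]), array([0.6471, 0.0209, 0.03  ]))]
blue [(0.57, array([241.7, 416.1]), array([ 0.4635, -0.2961,  0.03  ])), (0.33, array([187.1, 321.9]), array([0.6397, 0.0167, 0.03  ]))]
yellow []
white [(0.28, array([186.8, 321.9]), array([0.6407, 0.0168, 0.03  ]))]
```

View pics/w7r.png

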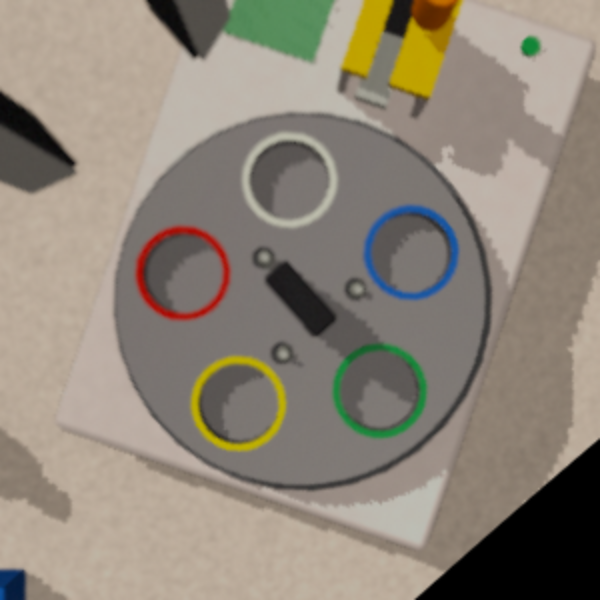

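The carousel is seated: all three stud tips show through the holes at (263,257), (356,289) and (282,353), and all five rings are visible. Next come the pots.

Run:
```python
from m import *
n=['red','yellow','green','blue','white']
mo=np.array([pol(.06,d) for d in (36,108,180,-108,-36)])
px=np.array([(183,272.5),(238.5,403),(379.5,391),(412,252),(290,180)])
W=np.stack([.622+px[:,1]/2000-.15,-.031+px[:,0]/2000-.15],1)
f=fit(mo,W); print(f)
th=f[2]
for k,d in zip(n,(36,108,180,-108,-36)): 
    q=np.array([f[0],f[1]])+pol(.06,d+np.degrees(th)); print(k,q,'radial',np.degrees(th)+d)
# residual tilt fix then go
T=tool(); T[:3,:3]=T[:3,:3]@R.from_rotvec([-.0136,-.0024,0]).as_matrix(); print(T[2,:3])
go(.49,-.37,.26,1.35,T)
```

```text
(np.float64(0.62185), np.float64(-0.030699999999999998), np.float64(-2.425873597446547), np.float64(1.0054205902205937), np.float64(0.0006185251786889667))
red [ 0.6084 -0.0892] radial -102.9923187659052
yellow [ 0.6733 -0.0616] radial -30.992318765905196
green [0.6671 0.0087] radial 41.007681234094804
blue [0.5984 0.0245] radial -246.9923187659052
white [ 0.5621 -0.0359] radial -174.9923187659052
[ 0.0001  0.0003 -1.    ]
turn -0.628 then shift [-6.11  -0.348 -0.106] mag 6.12
```

Emit:
move_arm --pt "0.6 0 0 0 -0.0136 -0.0024 0" --pt "0.6 0 0 0 0 0 -0.126" --pt "0.6 0 0 0 0 0 -0.126" --pt "0.6 0 0 0 0 0 -0.126" --pt "0.6 0 0 0 0 0 -0.125" --pt "0.6 0 0 0 0 0 -0.125" --pt "0.6 -0.61 -0.035 -0.01 0 0 0" --pt "0.6 -0.61 -0.035 -0.01 0 0 0" --pt "0.6 -0.61 -0.035 -0.01 0 0 0" --pt "0.6 -0.61 -0.035 -0.01 0 0 0" --pt "0.6 -0.61 -0.035 -0.01 0 0 0" --pt "0.6 -0.61 -0.035 -0.01 0 0 0" --pt "0.6 -0.61 -0.035 -0.01 0 0 0" --pt "0.6 -0.61 -0.035 -0.01 0 0 0" --pt "0.6 -0.61 -0.035 -0.01 0 0 0" --pt "0.6 -0.62 -0.035 -0.01 0 0 0" --pt "0.6 0 0 0 0 0 0" --pt "0.6 0 0 0 0 0 0" --pt "0.6 0 0 0 0 0 0"

```text
time_s: 25.75
ee_pos: [0.49, -0.3692, 0.2599]
eef_rot: [3.141, 0.0, 1.35]
force: [-0.1, -0.3, -0.2]
grip_width: 0.0564
grip_force: 0.0
```

```bash
cat > pots.py <<'E'
from m import *
HSV={'red':[((0,150,70),(5,255,255)),((172,150,70),(180,255,255))],'green':[((55,120,50),(85,255,255))],'blue':[((100,140,130),(115,255,255))]}
def caps(p,z=.038):
    out={}
    h=cv2.cvtColor(p['color'],cv2.COLOR_BGR2HSV)
    for c,rs in HSV.items():
        m=sum(cv2.inRange(h,*r) for r in rs); n,l,s,cc=cv2.connectedComponentsWithStats(m)
        out[c]=[(cc[i][::-1],s[i][4]) for i in 1+np.argsort(-s[1:,4])[:2]]
    return out
E
python3 - <<'E'
from pots import *
T=tool();print(T)
a=shot('wrist'); cv2.imwrite('pics/w8.png',a['color']); np.save('w8P.npy',a['P'])
for c,v in caps(a).items():
    print(c,[(np.round(q,1),s,atz(a,q,.036)) for q,s in v])
    print('   net',[(round(r['conf'],2),np.round(r['centre'],1),atz(a,r['centre'],.036)) for r in ctrl.cut_out('cap_'+c,a)[:2]])
E
```

```text
[[ 0.2188  0.9758  0.0007  0.49  ]
 [ 0.9758 -0.2188 -0.0003 -0.3692]
 [-0.0002  0.0008 -1.      0.2599]
 [ 0.      0.      0.      1.    ]]
red [(array([150.7, 333.7]), np.int32(492), array([ 0.5166, -0.3353,  0.036 ]))]
   net [(0.92, array([147.6, 333.2]), array([ 0.5169, -0.3311,  0.036 ]))]
green [(array([177.4, 389.2]), np.int32(462), array([ 0.5857, -0.3889,  0.036 ]))]
   net [(0.9, array([180.9, 387.8]), array([ 0.5829, -0.3935,  0.036 ])), (0.74, array([176.4, 386.1]), array([ 0.5816, -0.3866,  0.036 ]))]
blue [(array([ 35.1, 540.2]), np.int32(4309), array([ 0.8145, -0.2446,  0.036 ])), (array([130.1, 285.2]), np.int32(507), array([ 0.458 , -0.2938,  0.036 ]))]
   net [(0.72, array([128.5, 287.1]), array([ 0.4611, -0.2923,  0.036 ]))]
```

View pics/w8.png

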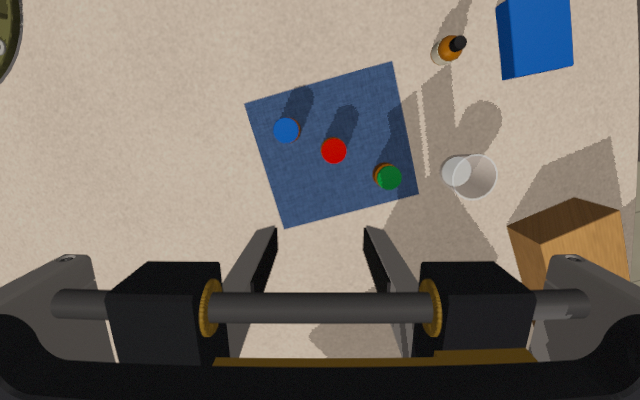

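The caps are at blue (286,130), red (334,151) and green (388,177). I'll triangulate them against the earlier steady view w2.

Run:
```python
from pots import *
c=ctrl.camera('wrist')
def mk(n): return {'P':np.load(n+'P.npy'),'K':c['K'],'distortion':c['distortion'],'color':cv2.imread(f'pics/{n}.png')}
a,b=mk('w8'),mk('w2'); A,B=caps(a),caps(b)
for k in A:
    for qa,sa in A[k]:
        for qb,sb in B[k]:
            x,e=tri([ray(a,qa),ray(b,qb)])
            if e<.006: print(k,x,e,sa,sb)
T=tool(); go(.5166,-.3343,.015,1.345)
```

```text
red [ 0.5167 -0.3351  0.0392] 0.00014937943007988573 492 506
blue [ 0.4587 -0.2939  0.0403] 0.00020096557316413727 507 426
turn 0.005 then shift [0.807 0.358 4.901] mag 4.98
```

Emit:
move_arm --pt "0.6 0.2 0.09 0.4 0 0 0" --pt "0.6 0.2 0.09 0.5 0 0 0" --pt "0.6 0.2 0.09 0.5 0 0 0" --pt "0.6 0.195 0.09 0.5 0 0 0" --pt "0.6 0 0 0.6 0 0 0" --pt "0.6 0 0 0.6 0 0 0" --pt "0.6 0 0 0.6 0 0 0" --pt "0.6 0 0 0.5 0 0 0" --pt "0.6 0 0 0.4 0 0 0" --pt "0.6 0 0 0.3 0 0 0" --pt "0.6 0 0 0 0 0 0" --pt "0.6 0 0 0 0 0 0" --pt "0.2 0 0 0 0 0 0" --pt "0.2 0 0 0 0 0 0" --pt "0.2 0 0 0 0 0 0" --pt "0.2 0 0 0 0 0 0" --pt "0.2 0 0 0 0 0 0" --pt "0.2 0 0 0 0 0 0" --force 15

```text
time_s: 27.8
ee_pos: [0.5164, -0.3356, 0.0156]
eef_rot: [3.14, 0.0, 1.349]
force: [-0.1, 1.2, 7.0]
grip_width: 0.0361
grip_force: 15.0
```

Run:
```python
from pots import *
T=tool();print(T[:,3],R.from_matrix(T[:3,:3]).as_euler('xyz'));o=ctrl.get_obs();print(o['grip_width'],o['grip_force'])
go(.6084,-.0892,.12,-1.7976+np.pi)
```

```text
[ 0.5164 -0.3356  0.0156  1.    ] [3.14   0.0005 1.3494]
0.03614189898771623 15.002866387367249
turn 0.005 then shift [ 5.214  0.689 -2.089] mag 5.66
```

Emit:
move_arm --pt "0.2 0 0 -0.3 0 0 0" --pt "0.2 0 0 -0.5 0 0 0" --pt "0.2 0 0 -0.6 0 0 0" --pt "0.2 0 0 -0.69 0 0 0.005" --pt "0.2 0.521 0.069 0 0 0 0" --pt "0.2 0.521 0.069 0 0 0 0" --pt "0.2 0.521 0.069 0 0 0 0" --pt "0.2 0.521 0.069 0 0 0 0" --pt "0.2 0.521 0.069 0 0 0 0" --pt "0.2 0.521 0.069 0 0 0 0" --pt "0.2 0.521 0.069 0 0 0 0" --pt "0.2 0.521 0.069 0 0 0 0" --pt "0.2 0.521 0.069 0 0 0 0" --pt "0.2 0.525 0.068 0 0 0 0" --pt "0.2 0 0 0.3 0 0 0" --pt "0.2 0 0 0.3 0 0 0" --pt "0.2 0 0 0 0 0 0" --pt "0.2 0 0 0 0 0 0" --pt "0.2 0 0 0 0 0 0"

```text
time_s: 29.7
ee_pos: [0.6082, -0.0898, 0.0899]
eef_rot: [3.14, 0.0, 1.343]
force: [-0.4, 0.2, -0.4]
grip_width: 0.0365
grip_force: 15.0
```

Run:
```python
from pots import *
T=tool();print(T[:,3],R.from_matrix(T[:3,:3]).as_euler('xyz'));o=ctrl.get_obs();print(o['grip_width'],o['grip_force'],o['force'])
a=shot('wrist'); cv2.imwrite('pics/w9.png',a['color'])
c=caps(a); print(c)
for q,s in c['red']: print(atz(a,q,T[2,3]-.0156+.038))
go(.6084,-.0892,.071)
im=platter(a,(.6084,-.0892),.064)[60:240,60:240]; cv2.imwrite('pics/w9r.png',cv2.resize(im,(540,540)))
```

```text
[ 0.6082 -0.0898  0.0899  1.    ] [3.1403 0.0001 1.3435]
0.03651462834145994 14.999510496854782 [-0.4387  0.237  -0.3645]
{'red': [(array([248.5617, 320.0429]), np.int32(2635)), (array([207.6374, 320.3672]), np.int32(433))], 'green': [(array([ 65.7328, 374.2409]), np.int32(1104)), (array([ 19.5541, 102.6178]), np.int32(157))], 'blue': [(array([ 66.3389, 266.6565]), np.int32(1086)), (array([280.2343, 533.256 ]), np.int32(414))]}
[ 0.6077 -0.089   0.1123]
[ 0.6135 -0.0646  0.1123]
shift [ 0.009 -0.001  0.381] mag 0.38
```

View pics/w9r.png

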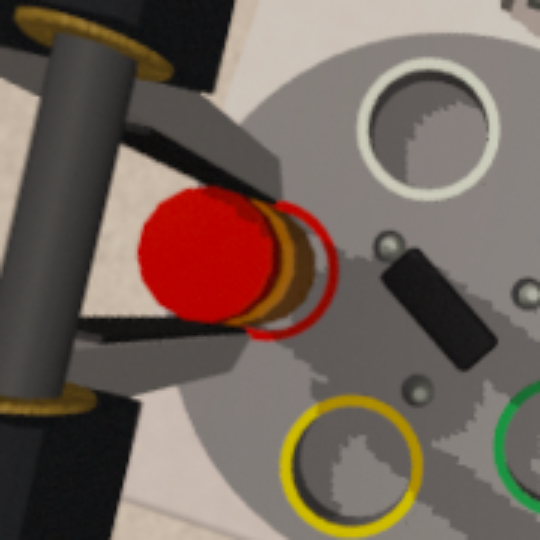

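The red pot lines up over the red ring to within about 1 mm, so I'll lower it in.

Emit:
move_arm --pt "0.2 0.009 0 0.1 0 0 0" --pt "0.2 0 0 0.1 0 0 0" --pt "0.2 0 0 0.1 0 0 0" --pt "0.2 0 0 0.08 0 0 0" --pt "0.2 0 0 0.03 0 0 0" --pt "0.2 0 0 0 0 0 0" --pt "0.2 0 0 0 0 0 0"

```text
time_s: 30.45
ee_pos: [0.6083, -0.0888, 0.0694]
eef_rot: [3.141, 0.0, 1.345]
force: [-3.1, -1.7, 6.3]
grip_width: 0.0363
grip_force: 15.0
```

Emit:
move_arm --pt "0.58 0 0 0 0 0 0" --pt "0.58 0 0 0 0 0 0" --pt "0.58 0 0 0 0 0 0" --pt "0.58 0 0 -0.3 0 0 0" --pt "0.58 0 0 -0.4 0 0 0" --pt "0 0 0 -0.3 0 0 0" --pt "0 0 0 0 0 0 0" --pt "0 0 0 0 0 0 0" --pt "0 0 0 0 0 0 0" --pt "0 0 0 0 0 0 0" --pt "0 0 0 0 0 0 0" --pt "0 0 0 0 0 0 0" --pt "0 0 0 0 0 0 0" --pt "0 0 0 0 0 0 0"

```text
time_s: 31.85
ee_pos: [0.6082, -0.0886, 0.1188]
eef_rot: [3.141, 0.0, 1.344]
force: [-0.6, -0.0, -0.2]
grip_width: 0.0008
grip_force: 0.0
```

Run:
```python
from pots import *
T=tool();print(T[:,3]);o=ctrl.get_obs();print(o['grip_width'],o['grip_force'],o['force'])
a=shot('wrist'); cv2.imwrite('pics/w10.png',a['color']); 
for q,s in caps(a)['red']: print(q,s,atz(a,q,.092))
go(.6084,-.0892,.086)
```

```text
[ 0.6082 -0.0886  0.1188  1.    ]
0.0007753278388876008 0.0 [-0.5862 -0.0106 -0.1728]
[212.4441 320.6088] 1439 [ 0.6099 -0.0805  0.092 ]
shift [-0.012  0.006  0.657] mag 0.66
```

Emit:
move_arm --pt "0 -0.012 0 0.2 0 0 0" --pt "0 0 0 0.15 0 0 0" --pt "0 0 0 0.06 0 0 0" --pt "0 0 0 0.06 0 0 0" --pt "0 0 0 0.06 0 0 0" --pt "0 0 0 0.06 0 0 0" --pt "0 0 0 0.06 0 0 0" --pt "0 0 0 0.03 0 0 0" --pt "0 0 0 0 0 0 0" --pt "0 0 0 0 0 0 0"

```text
time_s: 32.9
ee_pos: [0.6087, -0.0893, 0.0871]
eef_rot: [3.139, 0.0, 1.344]
force: [-7.6, 0.6, 17.9]
grip_width: 0.0004
grip_force: 9.2
```

Emit:
move_arm --pt "0 0 0 -0.4 0 0 0" --pt "0.6 0 0 -0.6 0 0 0" --pt "0.6 0 0 -0.7 0 0 0" --pt "0.6 0 0 -0.5 0 0 0" --pt "0.6 0 0 0 0 0 0" --pt "0.6 0 0 0 0 0 0"

```text
time_s: 33.5
ee_pos: [0.608, -0.0891, 0.1947]
eef_rot: [3.141, 0.0, 1.344]
force: [-0.3, 0.8, -1.0]
grip_width: 0.037
grip_force: 0.0
```

Run:
```python
from pots import *
a=shot('wrist')
for k,v in caps(a).items(): print(k,[(np.round(q),s,atz(a,q,.087)) for q,s in v])
go(.4587,-.294,.20,1.972)
```

```text
red [(array([195., 320.]), np.int32(1180), array([ 0.6086, -0.0865,  0.087 ]))]
green [(array([ 88., 356.]), np.int32(452), array([0.6645, 0.007 , 0.087 ])), (array([ 54., 173.]), np.int32(63), array([0.505 , 0.0758, 0.087 ]))]
blue [(array([257., 503.]), np.int32(3622), array([ 0.7903, -0.2003,  0.087 ])), (array([ 89., 285.]), np.int32(448), array([0.5994, 0.0214, 0.087 ]))]
turn -0.628 then shift [-2.609 -4.344 -0.122] mag 5.07
```

Emit:
move_arm --pt "0.6 0 0 0 0 0 -0.126" --pt "0.6 0 0 0 0 0 -0.126" --pt "0.6 0 0 0 0 0 -0.126" --pt "0.6 0 0 0 0 0 -0.125" --pt "0.6 0 0 0 0 0 -0.125" --pt "0.6 -0.29 -0.483 -0.013 0 0 0" --pt "0.6 -0.29 -0.483 -0.013 0 0 0" --pt "0.6 -0.29 -0.483 -0.013 0 0 0" --pt "0.6 -0.29 -0.483 -0.013 0 0 0" --pt "0.6 -0.29 -0.483 -0.013 0 0 0" --pt "0.6 -0.29 -0.483 -0.013 0 0 0" --pt "0.6 -0.29 -0.483 -0.013 0 0 0" --pt "0.6 -0.29 -0.483 -0.013 0 0 0" --pt "0.6 -0.29 -0.48 -0.013 0 0 0" --pt "0.6 0 0 0 0 0 0" --pt "0.6 0 0 0 0 0 0" --pt "0.6 0 0 0 0 0 0"

```text
time_s: 35.25
ee_pos: [0.4594, -0.2934, 0.2]
eef_rot: [3.142, -0.001, 1.973]
force: [-0.1, -0.8, 0.5]
grip_width: 0.0565
grip_force: 0.0
```

Run:
```python
from pots import *
a=shot('wrist');cv2.imwrite('pics/w11.png',a['color']); T=tool(); print(T[:3,3])
for k,v in caps(a).items(): print(k,[(np.round(q),s,atz(a,q,.039)) for q,s in v])
r=best('pot_blue',a);print(r and (r['conf'],r['centre']))
go(.4587,-.294,.015,1.972)
```

```text
[ 0.4595 -0.2934  0.2002]
red [(array([ 68., 539.]), np.int32(1259), array([ 0.632 , -0.0691,  0.039 ])), (array([ 75., 525.]), np.int32(6), array([ 0.6208, -0.0819,  0.039 ]))]
green [(array([ 21., 623.]), np.int32(195), array([0.6992, 0.0204, 0.039 ])), (array([287., 371.]), np.int32(95), array([ 0.5732, -0.3905,  0.039 ]))]
blue [(array([241., 583.]), np.int32(2256), array([ 0.8064, -0.2229,  0.039 ])), (array([188., 320.]), np.int32(618), array([ 0.4586, -0.294 ,  0.039 ]))]
(0.72, [183.8, 319.6])
turn 0.002 then shift [-0.005 -0.021  3.706] mag 3.71
```

Emit:
move_arm --pt "0.6 -0.005 -0.02 0.5 0 0 0" --pt "0.6 0 0 0.6 0 0 0" --pt "0.6 0 0 0.6 0 0 0" --pt "0.6 0 0 0.6 0 0 0" --pt "0.6 0 0 0.6 0 0 0" --pt "0.6 0 0 0.5 0 0 0" --pt "0.6 0 0 0.3 0 0 0" --pt "0.6 0 0 0 0 0 0" --pt "0.6 0 0 0 0 0 0" --pt "0.2 0 0 0 0 0 0" --pt "0.2 0 0 0 0 0 0" --pt "0.2 0 0 0 0 0 0" --pt "0.2 0 0 0 0 0 0" --pt "0.2 0 0 0 0 0 0" --pt "0.2 0 0 0 0 0 0" --force 15

```text
time_s: 36.85
ee_pos: [0.4588, -0.2951, 0.0165]
eef_rot: [3.14, 0.001, 1.972]
force: [-1.5, 1.3, 7.4]
grip_width: 0.0367
grip_force: 15.0
```

Run:
```python
from pots import *
T=tool();print(T[:,3],R.from_matrix(T[:3,:3]).as_euler('xyz'));o=ctrl.get_obs();print(o['grip_width'],o['grip_force'],o['force'])
go(.5984,.0245,.12,1.972)
```

```text
[ 0.4588 -0.2951  0.0165  1.    ] [3.1404 0.0015 1.9724]
0.03669007755482281 15.002202540636063 [-1.4578  1.3111  7.3559]
turn 0.000 then shift [ 4.79   5.069 -2.072] mag 7.28
```

Emit:
move_arm --pt "0.2 0 0 -0.3 0 0 0" --pt "0.2 0 0 -0.5 0 0 0" --pt "0.2 0 0 -0.6 0 0 0" --pt "0.2 0 0 -0.7 0 0 0" --pt "0.2 0.399 0.4225 0 0 0 0" --pt "0.2 0.399 0.4225 0 0 0 0" --pt "0.2 0.399 0.4225 0 0 0 0" --pt "0.2 0.399 0.4225 0 0 0 0" --pt "0.2 0.399 0.4225 0 0 0 0" --pt "0.2 0.399 0.4225 0 0 0 0" --pt "0.2 0.399 0.4225 0 0 0 0" --pt "0.2 0.399 0.4225 0 0 0 0" --pt "0.2 0.399 0.4225 0 0 0 0" --pt "0.2 0.399 0.4225 0 0 0 0" --pt "0.2 0.399 0.4225 0 0 0 0" --pt "0.2 0.399 0.4225 0 0 0 0" --pt "0.2 0 0 0.3 0 0 0" --pt "0.2 0 0 0.3 0 0 0" --pt "0.2 0 0 0 0 0 0" --pt "0.2 0 0 0 0 0 0"

```text
time_s: 38.85
ee_pos: [0.5977, 0.0237, 0.0905]
eef_rot: [-3.141, 0.0, 1.971]
force: [0.0, 0.2, -1.0]
grip_width: 0.0363
grip_force: 15.0
```

Run:
```python
from pots import *
T=tool();print(T[:,3],R.from_matrix(T[:3,:3]).as_euler('xyz'));o=ctrl.get_obs();print(o['grip_width'],o['grip_force'],o['force'])
a=shot('wrist'); cv2.imwrite('pics/w12.png',a['color'])
for q,s in caps(a)['blue']: print(s,atz(a,q,T[2,3]-.0165+.039))
go(.5984,.0245,.071,1.972)
```

```text
[0.5977 0.0237 0.0905 1.    ] [-3.1412  0.0001  1.9713]
0.03629629162973593 14.99961331486702 [ 0.0285  0.1636 -0.9857]
1179 [0.6016 0.0201 0.113 ]
191 [0.5773 0.0442 0.113 ]
turn -0.001 then shift [0.01  0.012 0.401] mag 0.40
```

Emit:
move_arm --pt "0.2 0.01 0.012 0.1 0 0 0" --pt "0.2 0 0 0.1 0 0 0" --pt "0.2 0 0 0.1 0 0 0" --pt "0.2 0 0 0.08 0 0 0" --pt "0.2 0 0 0.03 0 0 0" --pt "0.2 0 0 0 0 0 0" --pt "0.2 0 0 0 0 0 0"

```text
time_s: 39.6
ee_pos: [0.5991, 0.0248, 0.0715]
eef_rot: [3.14, 0.002, 1.972]
force: [-3.7, -3.8, 12.8]
grip_width: 0.0364
grip_force: 15.0
```

Emit:
move_arm --pt "0.58 0 0 0 0 0 0" --pt "0.58 0 0 0 0 0 0" --pt "0.58 0 0 0 0 0 0" --pt "0.58 0 0 -0.3 0 0 0" --pt "0.58 0 0 -0.4 0 0 0" --pt "0 0 0 -0.3 0 0 0" --pt "0 0 0 0 0 0 0" --pt "0 0 0 0 0 0 0" --pt "0 0 0 0 0 0 0" --pt "0 0 0 0 0 0 0" --pt "0 0 0 0 0 0 0" --pt "0 0 0 0 0 0 0" --pt "0 0 0 0 0 0 0" --pt "0 0 0 0 0 0 0"

```text
time_s: 41.0
ee_pos: [0.5985, 0.0253, 0.1202]
eef_rot: [3.141, 0.0, 1.972]
force: [-0.4, -0.0, 0.2]
grip_width: 0.0006
grip_force: 0.0
```

Run:
```python
from pots import *
a=shot('wrist'); cv2.imwrite('pics/w13.png',a['color']); 
for q,s in caps(a)['blue']: print(q,s,atz(a,q,.092))
go(.5984,.0245,.086)
```

```text
[216.4682 314.6388] 598 [0.5914 0.0282 0.092 ]
[226.5 344. ] 2 [0.6151 0.0296 0.092 ]
shift [-0.015 -0.008  0.684] mag 0.68
```

Emit:
move_arm --pt "0 -0.015 -0.008 0.22 0 0 0" --pt "0 0 0 0.16 0 0 0" --pt "0 0 0 0.06 0 0 0" --pt "0 0 0 0.06 0 0 0" --pt "0 0 0 0.06 0 0 0" --pt "0 0 0 0.06 0 0 0" --pt "0 0 0 0.06 0 0 0" --pt "0 0 0 0.03 0 0 0" --pt "0 0 0 0 0 0 0" --pt "0 0 0 0 0 0 0"

```text
time_s: 42.05
ee_pos: [0.599, 0.0245, 0.087]
eef_rot: [3.139, 0.001, 1.972]
force: [-8.9, 0.8, 23.3]
grip_width: 0.0005
grip_force: 11.4
```

Emit:
move_arm --pt "0 0 0 -0.4 0 0 0" --pt "0.6 0 0 -0.6 0 0 0" --pt "0.6 0 0 -0.7 0 0 0" --pt "0.6 0 0 -0.5 0 0 0" --pt "0.6 0 0 0 0 0 0" --pt "0.6 0 0 0 0 0 0"

```text
time_s: 42.65
ee_pos: [0.5982, 0.0245, 0.1942]
eef_rot: [3.141, 0.0, 1.972]
force: [-0.2, 0.5, -0.4]
grip_width: 0.0369
grip_force: 0.0
```

Run:
```python
from pots import *
a=shot('wrist');cv2.imwrite('pics/w14.png',a['color'])
for k,v in caps(a).items(): print(k,[(np.round(q),s,atz(a,q,.087)) for q,s in v])
go(.575,-.388,.20,.7157)
```

```text
red [(array([286., 293.]), np.int32(281), array([ 0.6088, -0.0796,  0.087 ])), (array([276., 303.]), np.int32(107), array([ 0.6142, -0.0637,  0.087 ]))]
green [(array([ 80., 543.]), np.int32(1017), array([0.7485, 0.2163, 0.087 ])), (array([ 20., 600.]), np.int32(645), array([0.7729, 0.2877, 0.087 ]))]
blue [(array([197., 319.]), np.int32(1021), array([0.596 , 0.0249, 0.087 ]))]
turn 1.257 then shift [-5.759  5.925 -0.129] mag 8.26
```

Emit:
move_arm --pt "0.6 0 0 0 0 0 0.14" --pt "0.6 0 0 0 0 0 0.14" --pt "0.6 0 0 0 0 0 0.14" --pt "0.6 0 0 0 0 0 0.14" --pt "0.6 0 0 0 0 0 0.14" --pt "0.6 0 0 0 0 0 0.14" --pt "0.6 0 0 0 0 0 0.14" --pt "0.6 0 0 0 0 0 0.14" --pt "0.6 0 0 0 0 0 0.137" --pt "0.6 -0.57 0.59 -0.013 0 0 0" --pt "0.6 -0.57 0.59 -0.013 0 0 0" --pt "0.6 -0.57 0.59 -0.013 0 0 0" --pt "0.6 -0.57 0.59 -0.013 0 0 0" --pt "0.6 -0.57 0.59 -0.013 0 0 0" --pt "0.6 -0.57 0.59 -0.013 0 0 0" --pt "0.6 -0.57 0.59 -0.013 0 0 0" --pt "0.6 -0.57 0.59 -0.013 0 0 0" --pt "0.6 -0.57 0.59 -0.013 0 0 0" --pt "0.6 -0.57 0.59 -0.013 0 0 0" --pt "0.6 0 0 0 0 0 0"

```text
time_s: 44.7
ee_pos: [0.5748, -0.3893, 0.1984]
eef_rot: [-3.139, 0.001, 0.711]
force: [1.0, 0.2, -0.2]
grip_width: 0.0566
grip_force: 0.0
```

Run:
```python
from pots import *
a=shot('wrist');cv2.imwrite('pics/w15.png',a['color']); T=tool(); print(T[:3,3],R.from_matrix(T[:3,:3]).as_euler('xyz'))
for k,v in caps(a).items(): print(k,[(np.round(q),s,atz(a,q,.039)) for q,s in v])
r=best('cap_green',a);print(r and (r['conf'],r['centre']))
```

```text
[ 0.5755 -0.387   0.1986] [-3.139   0.0005  0.7125]
red []
green [(array([181., 325.]), np.int32(639), array([ 0.5847, -0.3885,  0.039 ]))]
blue []
(0.85, [179.8, 322.4])
```

Run:
```python
from pots import *
a=shot('wrist'); b=dict(a); b['P']=np.load('w8P.npy'); b['color']=cv2.imread('pics/w8.png')
qa,qb=caps(a)['green'][0][0],caps(b)['green'][0][0]
print(tri([ray(a,qa),ray(b,qb)]))
x=atz(a,qa,.039); print(x)
go(x[0],x[1],.015,.7157)
```

```text
(array([ 0.5849, -0.3883,  0.0396]), np.float64(0.00010938595296245829))
[ 0.5848 -0.3885  0.039 ]
turn -0.000 then shift [0.074 0.175 3.694] mag 3.70
```

Emit:
move_arm --pt "0.6 0.074 0.175 0.3 0 0 0" --pt "0.6 0 0 0.6 0 0 0" --pt "0.6 0 0 0.6 0 0 0" --pt "0.6 0 0 0.6 0 0 0" --pt "0.6 0 0 0.6 0 0 0" --pt "0.6 0 0 0.6 0 0 0" --pt "0.6 0 0 0.4 0 0 0" --pt "0.6 0 0 0 0 0 0" --pt "0.6 0 0 0 0 0 0" --pt "0.2 0 0 0 0 0 0" --pt "0.2 0 0 0 0 0 0" --pt "0.2 0 0 0 0 0 0" --pt "0.2 0 0 0 0 0 0" --pt "0.2 0 0 0 0 0 0" --pt "0.2 0 0 0 0 0 0" --force 15

```text
time_s: 46.35
ee_pos: [0.5857, -0.3895, 0.0173]
eef_rot: [3.14, -0.001, 0.715]
force: [-0.5, 0.9, 6.9]
grip_width: 0.0363
grip_force: 15.0
```

Run:
```python
from pots import *
T=tool();print(T[:,3],R.from_matrix(T[:3,:3]).as_euler('xyz'));o=ctrl.get_obs();print(o['grip_width'],o['grip_force'],o['force'])
go(.6671,.0087,.14,.7157)
```

```text
[ 0.5857 -0.3895  0.0173  1.    ] [ 3.1399 -0.0007  0.7154]
0.03633806620208384 15.003512352705002 [-0.5336  0.9016  6.9221]
turn -0.000 then shift [ 6.455 -4.937 -2.457] mag 8.49
```

Emit:
move_arm --pt "0.2 0 0 -0.3 0 0 0" --pt "0.2 0 0 -0.5 0 0 0" --pt "0.2 0 0 -0.8 0 0 0" --pt "0.2 0 0 -0.86 0 0 0" --pt "0.2 0.538 -0.4115 0 0 0 0" --pt "0.2 0.538 -0.4115 0 0 0 0" --pt "0.2 0.538 -0.4115 0 0 0 0" --pt "0.2 0.538 -0.4115 0 0 0 0" --pt "0.2 0.538 -0.4115 0 0 0 0" --pt "0.2 0.538 -0.4115 0 0 0 0" --pt "0.2 0.538 -0.4115 0 0 0 0" --pt "0.2 0.538 -0.4115 0 0 0 0" --pt "0.2 0.538 -0.4115 0 0 0 0" --pt "0.2 0.538 -0.4115 0 0 0 0" --pt "0.2 0.538 -0.4115 0 0 0 0" --pt "0.2 0.538 -0.4115 0 0 0 0" --pt "0.2 0 0 0.4 0 0 0" --pt "0.2 0 0 0.6 0 0 0" --pt "0.2 0 0 0 0 0 0" --pt "0.2 0 0 0 0 0 0"

```text
time_s: 48.35
ee_pos: [0.6672, 0.0086, 0.0904]
eef_rot: [3.141, -0.0, 0.715]
force: [-0.3, 0.5, 0.6]
grip_width: 0.036
grip_force: 15.0
```

Run:
```python
from pots import *
T=tool();print(T[:,3],R.from_matrix(T[:3,:3]).as_euler('xyz'));o=ctrl.get_obs();print(o['grip_width'],o['grip_force'],o['force'])
a=shot('wrist'); cv2.imwrite('pics/w16.png',a['color'])
for q,s in caps(a)['green']: print(s,atz(a,q,T[2,3]-.0173+.039))
go(.6671,.0087,.072,.7157)
```

```text
[0.6672 0.0086 0.0904 1.    ] [ 3.1409 -0.0004  0.7152]
0.03601878465428238 14.999781847000122 [-0.3203  0.5132  0.5654]
2543 [0.6677 0.0089 0.1121]
415 [0.686  0.0248 0.1121]
turn -0.001 then shift [-0.007 -0.01   0.384] mag 0.38
```

Emit:
move_arm --pt "0.2 -0.008 -0.008 0.1 0 0 0" --pt "0.2 0 0 0.1 0 0 0" --pt "0.2 0 0 0.1 0 0 0" --pt "0.2 0 0 0.06 0 0 0" --pt "0.2 0 0 0.03 0 0 0" --pt "0.2 0 0 0 0 0 0" --pt "0.2 0 0 0 0 0 0"

```text
time_s: 49.1
ee_pos: [0.6665, 0.0089, 0.071]
eef_rot: [3.141, -0.001, 0.716]
force: [-7.3, 0.7, 10.8]
grip_width: 0.0364
grip_force: 15.0
```

Emit:
move_arm --pt "0.58 0 0 0 0 0 0" --pt "0.58 0 0 0 0 0 0" --pt "0.58 0 0 0 0 0 0" --pt "0.58 0 0 -0.3 0 0 0" --pt "0.58 0 0 -0.4 0 0 0" --pt "0 0 0 -0.3 0 0 0" --pt "0 0 0 0 0 0 0" --pt "0 0 0 0 0 0 0" --pt "0 0 0 0 0 0 0" --pt "0 0 0 0 0 0 0" --pt "0 0 0 0 0 0 0" --pt "0 0 0 0 0 0 0" --pt "0 0 0 0 0 0 0" --pt "0 0 0 0 0 0 0"

```text
time_s: 50.5
ee_pos: [0.6664, 0.0089, 0.1197]
eef_rot: [3.141, -0.0, 0.715]
force: [0.8, 0.1, -0.7]
grip_width: 0.0006
grip_force: 0.0
```

Run:
```python
from pots import *
go(.6671,.0087,.086,.7157)
```

```text
turn -0.000 then shift [0.008 0.011 0.674] mag 0.67
```

Emit:
move_arm --pt "0 0.008 0.01 0.21 0 0 0" --pt "0 0 0 0.16 0 0 0" --pt "0 0 0 0.06 0 0 0" --pt "0 0 0 0.06 0 0 0" --pt "0 0 0 0.06 0 0 0" --pt "0 0 0 0.06 0 0 0" --pt "0 0 0 0.06 0 0 0" --pt "0 0 0 0.03 0 0 0" --pt "0 0 0 0 0 0 0" --pt "0 0 0 0 0 0 0"

```text
time_s: 51.5
ee_pos: [0.6676, 0.0087, 0.0871]
eef_rot: [3.139, -0.002, 0.715]
force: [-6.8, -0.1, 16.7]
grip_width: 0.0004
grip_force: 8.4
```

Emit:
move_arm --pt "0 0 0 -0.4 0 0 0" --pt "1 0 0 -0.6 0 0 0" --pt "1 0 0 -0.7 0 0 0" --pt "1 0 0 -0.7 0 0 0" --pt "1 0 0 0 0 0 0" --pt "1 0 0 0 0 0 0"

```text
time_s: 52.1
ee_pos: [0.6671, 0.0088, 0.205]
eef_rot: [3.14, -0.001, 0.715]
force: [-0.5, 0.4, -0.8]
grip_width: 0.0372
grip_force: 0.0
```

Run:
```python
from pots import *
y=-.327; u=np.array([np.cos(y),np.sin(y)]);v=np.array([-u[1],u[0]])
k=np.array([.6218,-.0308])-.145*u+.013*v; print('knob parked',k)
go(k[0],k[1],.2,y)
```

```text
knob parked [0.4887 0.0281]
turn 1.042 then shift [-3.504  0.781  0.093] mag 3.59
```

Emit:
move_arm --pt "0.5 0 0 0 0 0 0.14" --pt "0.5 0 0 0 0 0 0.14" --pt "0.5 0 0 0 0 0 0.14" --pt "0.5 0 0 0 0 0 0.14" --pt "0.5 0 0 0 0 0 0.14" --pt "0.5 0 0 0 0 0 0.14" --pt "0.5 0 0 0 0 0 0.14" --pt "0.5 0 0 0 0 0 0.062" --pt "0.5 -0.5 0.112 0 0 0 0" --pt "0.5 -0.5 0.112 0 0 0 0" --pt "0.5 -0.5 0.112 0 0 0 0" --pt "0.5 -0.5 0.112 0 0 0 0" --pt "0.5 -0.5 0.112 0 0 0 0" --pt "0.5 -0.5 0.112 0 0 0 0" --pt "0.5 -0.504 0.11 0 0 0 0" --pt "0.5 0 0 0 0 0 0" --pt "0.5 0 0 0 0 0 0" --pt "0.5 0 0 0 0 0 0" --force 30

```text
time_s: 53.9
ee_pos: [0.4889, 0.0278, 0.204]
eef_rot: [3.141, 0.0, -0.327]
force: [0.5, 0.1, 0.4]
grip_width: 0.0469
grip_force: 0.0
```

Run:
```python
from pots import *
a=shot('wrist'); cv2.imwrite('pics/w17.png',a['color'])
h=cv2.cvtColor(a['color'],cv2.COLOR_BGR2HSV); m=cv2.inRange(h,(5,150,120),(18,255,255))
n,l,s,c=cv2.connectedComponentsWithStats(m)
for i in 1+np.argsort(-s[1:,4])[:3]: print(s[i],c[i],atz(a,c[i][::-1],.112))
for k,v in caps(a).items(): print(k,[(np.round(q),s,atz(a,q,.087)) for q,s in v])
go(.4887,.0281,.095,-.327)
```

```text
[309 196  18  17 253] [317.5731 203.913 ] [0.4877 0.0292 0.112 ]
[289  24   7  10  10] [292.7  28.5] [ 0.6418 -0.0006  0.112 ]
[281  35   5   2   6] [283.1667  35.6667] [0.6391 0.0091 0.112 ]
red [(array([ 45., 392.]), np.int32(1471), array([ 0.6063, -0.0857,  0.087 ]))]
green [(array([ 19., 279.]), np.int32(1418), array([0.6619, 0.0085, 0.087 ])), (array([125.,  20.]), np.int32(1266), array([0.6637, 0.3017, 0.087 ]))]
blue [(array([ 93., 288.]), np.int32(1238), array([0.5964, 0.0232, 0.087 ]))]
turn 0.000 then shift [-0.006 -0.004  2.18 ] mag 2.18
```

View pics/w17.png

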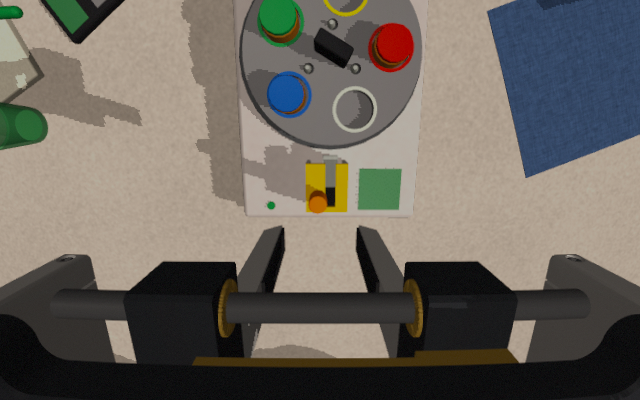

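The red, blue and green pots sit in their matching rings, and the knob is still parked at (318,204). Now I'll grip the knob and release the catch.

Emit:
move_arm --pt "0.5 0 -0.01 0.5 0 0 0" --pt "0.5 0 0 0.5 0 0 0" --pt "0.5 0 0 0.5 0 0 0" --pt "0.5 0 0 0.4 0 0 0" --pt "0.5 0 0 0.28 0 0 0" --pt "0.5 0 0 0 0 0 0" --pt "0.5 0 0 0 0 0 0" --pt "0 0 0 0 0 0 0" --pt "0 0 0 0 0 0 0" --pt "0 0 0 0 0 0 0" --pt "0 0 0 0 0 0 0" --pt "0 0 0 0 0 0 0" --pt "0 0 0 0 0 0 0" --pt "0 0 0 0 0 0 0" --pt "0 0 0 0 0 0 0" --pt "0 -0.05 0 0 0 0 0" --pt "0 -0.05 0 0 0 0 0" --pt "0 0 0 0 0 0 0" --pt "0 0 0 0 0 0 0" --force 30

```text
time_s: 55.85
ee_pos: [0.485, 0.0294, 0.096]
eef_rot: [3.142, -0.004, -0.327]
force: [8.2, -2.3, -0.8]
grip_width: 0.0168
grip_force: 30.0
```

```bash
python3 -c "
from h import *
df(-.327)"
```

```text
drive frame -0.14877648806392768 0.012260983231934306 F 8.496024448690157 0.41178246201849417 -0.8063566346974175 0.016835544514387617 29.9996252451092
```

Emit:
move_arm --pt "0 -0.015 0 0 0 0 0" --pt "0 0 0.06 0 0 0 0" --pt "0 0 0.06 0 0 0 0" --pt "0 0 0.06 0 0 0 0" --pt "0 0 0.05 0 0 0 0" --pt "0 0 0.02 0 0 0 0" --pt "0 0 0 0 0 0 0" --pt "0 0 0 0 0 0 0"

```text
time_s: 56.65
ee_pos: [0.4808, 0.0189, 0.0961]
eef_rot: [-3.139, -0.004, -0.327]
force: [11.8, 8.9, -4.4]
grip_width: 0.0171
grip_force: 30.0
```

```bash
python3 -c "
from h import *
df(-.327)"
```

```text
drive frame -0.1494288529508135 0.0010037922644691947 F 8.2827710281055 12.193629290505518 -4.37657497418676 0.01711752290242073 29.99895477667451
```

Emit:
move_arm --pt "0 0.05 -0.02 0 0 0 0" --pt "0 0.07 0 0 0 0 0" --pt "0 0.07 0 0 0 0 0" --pt "0 0.07 0 0 0 0 0" --pt "0 0.07 0 0 0 0 0" --pt "0 0.07 0 0 0 0 0" --pt "0 0.05 0 0 0 0 0" --pt "0 0.03 0 0 0 0 0" --pt "0 0 0 0 0 0 0" --pt "0.4 0 0 0 0 0 0" --pt "0.4 0 0 0 0 0 0" --pt "0.4 0 0 0 0 0 0" --pt "0.4 0 0 0 0 0 0" --pt "0.4 0 0 -0.2 0 0 0" --pt "0.4 0 0 -0.4 0 0 0" --pt "0.4 0 0 -0.8 0 0 0" --pt "0.4 0 0 -0.8 0 0 0" --pt "0.4 0 0 0 0 0 0" --pt "0.4 0 0 0 0 0 0"

```text
time_s: 58.55
ee_pos: [0.5024, 0.0116, 0.2064]
eef_rot: [-3.141, -0.002, -0.327]
force: [0.3, 0.3, -0.5]
grip_width: 0.0375
grip_force: 0.0
```

Run:
```python
from pots import *
print(tool()[:3,3])
a=shot('wrist'); cv2.imwrite('pics/w18.png',a['color'])
h=cv2.cvtColor(a['color'],cv2.COLOR_BGR2HSV); m=cv2.inRange(h,(5,150,120),(18,255,255))
n,l,s,c=cv2.connectedComponentsWithStats(m)
i=1+np.argmax(s[1:,4]); X=atz(a,c[i][::-1],.112); d=X[:2]-[.6218,-.0308]; y=-.327
print(s[i],X,'drive frame',d@[np.cos(y),np.sin(y)],d@[-np.sin(y),np.cos(y)])
for k,v in caps(a).items(): print(k,[(np.round(q),s,atz(a,q,.087)) for q,s in v])
```

```text
[0.5024 0.0116 0.2064]
[311 194  18  17 251] [0.5022 0.0106 0.112 ] drive frame -0.12650656992295028 0.0007837440173723703
red [(array([ 65., 380.]), np.int32(1433), array([ 0.6069, -0.0865,  0.087 ]))]
green [(array([ 39., 269.]), np.int32(1433), array([0.6634, 0.0075, 0.087 ])), (array([140.,  18.]), np.int32(1193), array([0.6658, 0.2989, 0.087 ]))]
blue [(array([113., 278.]), np.int32(1171), array([0.5966, 0.0228, 0.087 ]))]
```

View pics/w18.png

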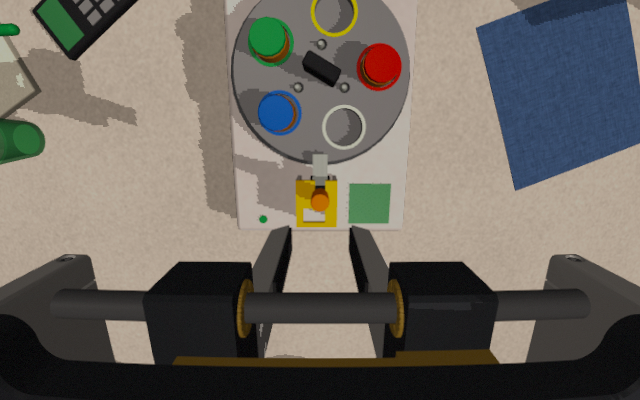

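The catch is forward with its nose over the rim, and the knob is within 0.7 mm of its starting reading. Before handing in I'll check that no fourth pot was hidden by the arm.

Run:
```python
from pots import *
for v in ('top','scene'):
    a=shot(v); cv2.imwrite(f'pics/{v}2.png',a['color'])
    for c in ('red','green','blue','yellow','white'):
        for pre in ('pot_','cap_'): print(v,pre+c,[(round(r['conf'],2),np.round(r['centre']),np.round(atz(a,r['centre'],.04)[:2],3)) for r in ctrl.cut_out(pre+c,a)[:3]])
a,b=[cv2.imread(f'pics/{v}2.png') for v in('top','scene')]
cv2.imwrite('pics/both.png',cv2.resize(np.vstack([a[60:,:],b[:260]]),None,fx=.95,fy=.95))
```

```text
top pot_red [(0.56, array([173., 449.]), array([ 0.695, -0.409])), (0.43, array([192., 354.]), array([ 0.623, -0.09 ])), (0.24, array([179., 345.]), array([ 0.666, -0.061]))]
top cap_red [(0.6, array([192., 353.]), array([ 0.623, -0.086]))]
top pot_green []
top cap_green [(0.64, array([193., 354.]), array([ 0.62 , -0.089])), (0.61, array([173., 326.]), array([0.686, 0.004]))]
top pot_blue []
top cap_blue []
top pot_yellow []
top cap_yellow [(0.36, array([193., 353.]), array([ 0.619, -0.087]))]
top pot_white []
top cap_white []
scene pot_red [(0.58, array([238., 291.]), array([ 0.597, -0.087]))]
scene cap_red []
scene pot_green [(0.79, array([239., 339.]), array([0.657, 0.024])), (0.47, array([190., 311.]), array([0.482, 0.028]))]
scene cap_green [(0.68, array([200., 454.]), array([0.698, 0.365])), (0.62, array([238., 336.]), array([0.65 , 0.018]))]
scene pot_blue [(0.58, array([215., 330.]), array([0.582, 0.037]))]
scene cap_blue [(0.67, array([239., 335.]), array([0.652, 0.015])), (0.58, array([213., 330.]), array([0.575, 0.041])), (0.54, array([234., 316.]), array([ 0.615, -0.023]))]
scene pot_yellow []
scene cap_yellow []
scene pot_white []
scene cap_white []
```

View pics/both.png

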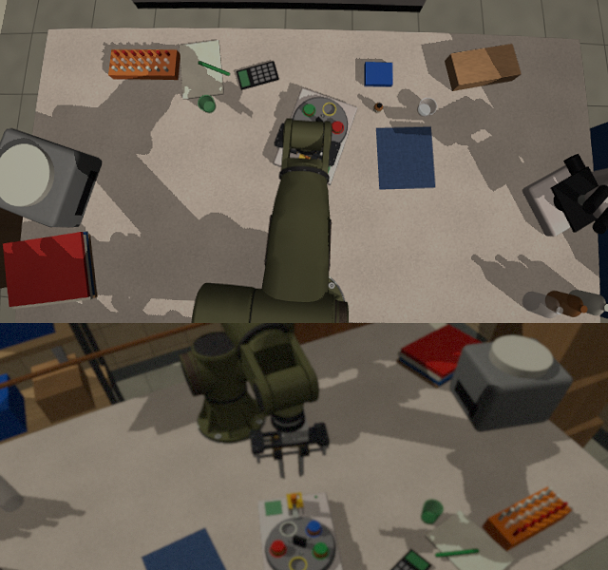

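No other pot is on the bench, the mat is empty, and the bystanders are where they were. Handing in.

```bash
python3 -c "
from station import ctrl
print(ctrl.hand_in())"
```

```text
the job is handed in; nothing more can be done
None
```

The job is handed in, but the hand-in returned no verdict: the carousel is seated on the studs, the red, green and blue pots (the only three there) are in their pockets with caps pressed home, the catch is released over the rim, and the bystanders were left alone.

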